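# Service the bench fume extractor

## Task

Service the fume extractor: take the long brush from its stand and scrub out the deep dust trap with two full strokes, each down to the floor of the pot and back up to its mouth, then stand the brush back in its stand. Close the trap with the low cap, and fit every filter cartridge on the bench into a filter mouth (any free one; a mouth may stay empty), each part with its pins through the slots, pushed down and twisted clockwise until it clicks home. Leave the other things on the bench where they are.

Things in the scene. Friction and masses are not known exactly. Their poses are not given: they have to be found in the camera images.
- extractor: bench fume extractor: fixed grey box 250 x 250 mm, its flat top deck 120 mm above the bench; origin under its centre, on the bench. Four bayonet mouths open upward in the deck at (x, y) = (+-60, +-60) mm in its frame, each ringed by a sprung black rubber seal 76 mm across, its top 10 mm above the deck. How they lock: see well_b and well_c.
- trap: dust trap: the deep mouth at (-60, +60) mm on the extractor, told by a square steel frame around it and its deep black inside; takes the cap. Origin on its axis, level with the deck; z up. Bayonet ledge just as in well_a, slots along its own +x and -x. Inside is a round pot 66 mm across, its floor 105 mm below the deck.
- well_a: filter mouth at (-60, -60) mm on the extractor; takes any cartridge. Shallow, its grille floor 37 mm below the deck. Origin on its axis, level with the deck; z up. A steel ledge 8 mm thick, its top level with the deck, with a 45 mm bore and two slots for the pins, along this body's +x and -x, 15 mm wide at the bore; white marks beside the seal show their line.
- well_b: filter mouth like well_a, at (+60, +60) mm; slots along its own x. Every mouth: with the pins in the slots, the flange meets the seal when the part's foot is 15 mm below the deck; pushing on takes 4 N rising 0.8 N per mm; with the foot 21 to 23 mm below the deck (23 is the end of travel) the pins are under the ledge and the part can turn.
- well_c: filter mouth like well_a, at (+60, -60) mm; slots along its own x. Every mouth: pushed down, a part turns clockwise seen from above, 63 degrees (1.09 rad) from the slots to a hard stop; the other way is blocked. Let go there, the spring lifts it 2 mm and the pins click into notches, foot then 19 mm below the deck. Under 52 degrees it is not locked.
- cap: trap cap: the one low bayonet part, without a drum; sits in a transit base like the cartridges. Origin at the centre of the foot, z up. Spigot, pins and flange exactly as on cart1; on the flange, from 31 to 61 mm above the foot, an upright black grip bar 60 mm long along x and 16 mm thick along y.
- cart1: filter cartridge, sitting in its transit base; origin at the foot's centre, z up. Spigot 40 mm across, 25 mm tall, bevelled; a 10 mm steel pin through it 8 mm above the foot, ends (lugs) along +x and -x to 28 mm from the axis. Flange 74 mm across at 25 to 31 mm, white drum 64 mm across to 61 mm, black grip bar 61 to 91 mm, 60 mm along x, 16 mm along y.
- cart2: filter cartridge just like cart1 (two or three of the three are present)
- cart3: filter cartridge just like cart1. Cartridges and cap fit equally well after half a turn.
- base1: loose transit base: grey plastic square frame 78 x 78 mm, 28 mm tall, with a 60 mm square opening; a cartridge or the cap sits in it, flange on the frame, foot 3 mm above the bench, and lifts straight out. Origin under its centre. The emptied bases stay on the bench, anywhere.
- base2: transit base like base1
- base3: transit base like base1
- base4: transit base like base1 (a base may be empty at the start)
- brush: long tube brush standing upright in its stand: bristle head 34 mm across and 75 mm long at the bottom (rigid), thin steel stem, round wooden handle 22 mm across from 130 to 215 mm above the tip. Origin at the bristle tip, z up along the handle.
- brush_tip (a point): lower end of the brush's bristle head, on its axis (same as the brush's origin)
- stand: brush stand: fixed grey upright tube on the bench, 42 mm bore, 80 mm tall, round foot 84 mm across; origin under its centre
- stand_floor (a point): centre of the stand's inner floor, 6 mm above the bench, on which the brush stands
- spool: steel solder spool, 38 mm across, 30 mm tall, standing among the cartridges; not part of the job; origin under its centre
- tape: tape roll, 80 mm across; not part of the job; origin under its centre
- flux: small bottle, 85 mm tall; not part of the job; origin under its centre
- driver: screwdriver lying on the bench; not part of the job
- mug: white mug, 85 mm tall; not part of the job; origin under its centre
- meter: hand-held meter, 170 x 85 x 36 mm, lying; not part of the job; origin under its centre
- heatsink: finned heat sink, 80 x 60 x 35 mm; not part of the job; origin under its centre
Not all that is in view belongs to the job. What is shaped like the stand but blue or yellow is not meant.

How it is judged:
On the way, in this order (a step that is already met when the one before it is completed fails the run):
1. brush down at the trap's floor (horizontal distance between brush_tip and trap below 0.03 m and z of brush_tip in the frame of trap below -0.088 m), for 0.05 s.
2. brush drawn up to the trap's mouth (horizontal distance between brush_tip and trap below 0.03 m and z of brush_tip in the frame of trap above -0.04 m), for 0.05 s.
3. brush down at the floor again (all of step 1), for 0.05 s.
4. brush drawn up again (all of step 2), for 0.05 s.
At the end, for the whole second after the job is handed in: Each cartridge locked in a filter mouth, the cap in the trap: 6 mm from its axis at most, foot 16.5 mm or more below the deck, turned 0.9 rad or more from the slots, upright to 0.1 rad. Brush in its stand: tip within 20 mm of the axis, 10 mm of the floor, tilt under 0.2 rad. All at rest (((horizontal distance between cart1 and well_a below 0.006 m and z of cart1 in the frame of well_a below -0.0165 m and angle between the x axis of cart1 and the x axis of well_a, either way round above 0.9 rad and angle between cart1's own z axis and vertical below 0.1 rad) or (horizontal distance between cart1 and well_b below 0.006 m and z of cart1 in the frame of well_b below -0.0165 m and angle between the x axis of cart1 and the x axis of well_b, either way round above 0.9 rad and angle between cart1's own z axis and vertical below 0.1 rad) or (horizontal distance between cart1 and well_c below 0.006 m and z of cart1 in the frame of well_c below -0.0165 m and angle between the x axis of cart1 and the x axis of well_c, either way round above 0.9 rad and angle between cart1's own z axis and vertical below 0.1 rad)) and ((horizontal distance between cart2 and well_a below 0.006 m and z of cart2 in the frame of well_a below -0.0165 m and angle between the x axis of cart2 and the x axis of well_a, either way round above 0.9 rad and angle between cart2's own z axis and vertical below 0.1 rad) or (horizontal distance between cart2 and well_b below 0.006 m and z of cart2 in the frame of well_b below -0.0165 m and angle between the x axis of cart2 and the x axis of well_b, either way round above 0.9 rad and angle between cart2's own z axis and vertical below 0.1 rad) or (horizontal distance between cart2 and well_c below 0.006 m and z of cart2 in the frame of well_c below -0.0165 m and angle between the x axis of cart2 and the x axis of well_c, either way round above 0.9 rad and angle between cart2's own z axis and vertical below 0.1 rad)) and ((horizontal distance between cart3 and well_a below 0.006 m and z of cart3 in the frame of well_a below -0.0165 m and angle between the x axis of cart3 and the x axis of well_a, either way round above 0.9 rad and angle between cart3's own z axis and vertical below 0.1 rad) or (horizontal distance between cart3 and well_b below 0.006 m and z of cart3 in the frame of well_b below -0.0165 m and angle between the x axis of cart3 and the x axis of well_b, either way round above 0.9 rad and angle between cart3's own z axis and vertical below 0.1 rad) or (horizontal distance between cart3 and well_c below 0.006 m and z of cart3 in the frame of well_c below -0.0165 m and angle between the x axis of cart3 and the x axis of well_c, either way round above 0.9 rad and angle between cart3's own z axis and vertical below 0.1 rad)) and horizontal distance between cap and trap below 0.006 m and z of cap in the frame of trap below -0.0165 m and angle between the x axis of cap and the x axis of trap, either way round above 0.9 rad and angle between cap's own z axis and vertical below 0.1 rad and linear speed of each of cart1, cart2, cart3, cap, brush below 0.02 m/s and horizontal distance between brush_tip and stand_floor below 0.02 m and z of brush_tip in the frame of stand_floor below 0.01 m and angle between brush's own z axis and vertical below 0.2 rad); the robot touches nothing.
It fails at once if one of the other things on the bench is shoved more than 60 mm from its place (distance of any of spool, tape, flux, driver, mug, meter, heatsink from where it was at the start of the episode above 0.06 m).
Of cart1, cart2, cart3 only 2 to 3 are there at a start; the rules pass over those that are not, and their reading is None.
At some moment in a run one of cart1, cart2, cart3, cap may be knocked a few centimetres aside while the robot is not near it.
It also fails if it takes over 210 s, if anything falls off the work surface, if the arm or the gripper's body presses on something with over 40 N, if the wrist force passes 120 N, or if a joint passes its speed limit or range.

## Robot

A 6-joint arm with a two-finger parallel gripper is mounted at the origin on the work surface. World frame = base frame: x ahead of the robot, y to its left, z up, the work surface at z = 0. Lengths are in m, angles in rad, forces in N, time in s.
With the tool pointing down it reaches from about 0.35 to 0.725 m from the base axis. Payload 4.3 kg.
Tool frame: the origin (TCP) lies at the very end of the fingers, on their centre line; the grasp point (between the pads) lies 19 mm behind it; z points along the fingers, y is the line along which they close (so a half turn about z gives the same grasp; the last joint's range is limited). The gripper opens to 85 mm and grips with 20 to 120 N. Pads are 22 mm wide; open, the fingers measure 114 mm over their backs; the gripper's body (76 mm by 85 mm) begins 54 mm behind the grasp point. The pads swing forward as they close: fully open they stand 13 mm farther back than shut.
Start: joints at [1.026, 0.377, 0.081, 1.274, 0, 1.46], TCP at [0.242, 0.522, 0.231] pointing down, gripper open.
Joint ranges: [-2.72, 2.72], [-0.84, 1.66], [-1.02, 1.22], [-1.77, 2.12], [-1.37, 1.28], [-3.14, 3.14]. Speed limits (rad/s): [2.57, 2.57, 3.14, 3.14, 3.14, 3.14].

## Interface

Orientations are given as a 3x3 rotation matrix whose columns are the frame's x, y, z axes.
In Python, from cell import robot gives the robot as it stands.
- The arm moves only by the tool move_arm, never from a script. Its argument "deltas" is a list that holds one entry, the list of rows, each a list of 7 numbers: the shift along the tool's x, y, z each as a share of 5 cm, from -1 to 1, then the turn, a rotation vector about the tool's x, y, z each as a share of 0.15 rad, from -1 to 1, then the opening, from -1 (shut) to 1 (fully open). A call has 1 to 8 rows; each row shifts and turns the commanded pose from where the row before left it, along the tool's axes as they then stand; what a row does not reach is not made up. A row lasts 1/8 s, in which the tool goes at most 62.5 mm and 10.7 degrees, less where a joint would pass 70% of its speed; a pose out of reach is approached as far as the arm can. A call with a number of a shift or a turn outside -1 to 1 is refused whole. A call with a gripper value outside its range is refused whole. The fingers move at their own pace and stop on an object; "grip_force" is the grip in N (left out, the last holds). Time passes only in rows, so rows that do not move let the fingers close. It gives the time, the measured TCP pose, the force, the opening and the grip force at its end, in the units of the state.
- robot.get_obs(): the state, without advancing time (a new reading comes with each control period).
- robot.camera(name): name is "scene" or "top"; returns (picture, depth): 480x640x3 uint8, red, green, blue; 480x640 float32, m along the optical axis (not along the pixel's ray), 0 where there is no reading.
- robot.camera_info(name): a dict with "K" (3x3 intrinsics, pixels), "extrinsics" (4x4, takes a point from world to camera coordinates). Camera axes: x right, y down, z forward; pixel columns grow to the right and rows downward; lengths in m; the calibration is good to about 2 mm. A picture is of the moment at which its call begins. camera_info takes no time and is no camera call.
- robot.sign_off(): hands the job in; it is judged then, once.
The state is a dict: "clock": time; "joints": joint angles; "joint_velocities": joint speeds; "tau": joint torques, N m; "tool_pos": TCP position; "eef_rot": TCP orientation; "force": force on the tool from outside, world axes, zero at the start; "wrist_torque": the same for the moment, N m; "grip_width": finger opening in m; "gripper_force": force on a finger pad.
Only numpy, scipy, OpenCV 4.12 (cv2) and the standard library are available. Lean on these libraries where they do the work, as an engineer would, in place of code of your own. Each camera call takes 0.05 s, during which the arm holds its last target. There are 200 camera calls.

## Working session

There is one attempt and no reset: what is moved stays moved. The work goes in short steps, Python scripts to look and compute and a tool call to move; the robot and the scene stay as the last step left them, time stands still between calls to the robot, and variables do not carry over. Pictures are saved under pics/ and viewed, at most 14 in all, crops included, and the job is handed in when it is done.

Besides the shell and the picture viewer there is one more tool, called as name(argument=value, ...) on one line, values as JSON. move_arm: Moves the arm, as the interface text tells. Its arguments: {"type":"object","properties":{"deltas":{"type":"array","items":{"type":"array","items":{"type":"array","items":{"type":"number","minimum":-1,"maximum":1}}}},"grip_force":{"type":"number"}},"required":["deltas"]}

```bash
ls; mkdir -p pics
python3 - <<'E'
from cell import robot
import cv2,numpy as np
o=robot.get_obs();print(o)
for n in("scene","top"):
    p,d=robot.camera(n);i=robot.camera_info(n);print(n,i)
    cv2.imwrite(f"pics/{n}0.png",p[:,:,::-1]);np.savez(f"{n}0.npz",p=p,d=d,K=i["K"],E=i["extrinsics"])
E
```

```text
pics
{'clock': 0.0, 'joints': array([ 1.02569955e+00,  3.78072568e-01,  7.96524195e-02,  1.27439083e+00,
       -1.46732397e-05,  1.46049149e+00]), 'joint_velocities': array([-1.24389715e-04,  6.32590388e-04,  1.24038434e-04, -2.29354736e-04,
        1.05598294e-03, -4.20134826e-05]), 'tau': array([-2.55315543e-03, -4.63605952e+01,  2.69874716e+01,  2.08249677e-02,
       -2.10586286e-04, -1.88329864e-06]), 'tool_pos': array([0.24186961, 0.52094923, 0.23036571]), 'eef_rot': array([[-9.06957602e-01,  4.21220659e-01, -1.03205241e-03],
       [ 4.21221873e-01,  9.06955975e-01, -1.73029157e-03],
       [ 2.07191542e-04, -2.00402414e-03, -9.99997970e-01]]), 'force': array([-0.35424562,  1.00317091, -0.43847432]), 'wrist_torque': array([ 0.00058832,  0.02931946, -0.0187468 ]), 'gripper_force': 0.0, 'grip_width': 0.08543263808925325}
scene {'K': array([[502.96155403,   0.        , 328.14046971],
       [  0.        , 502.96155403, 239.02971519],
       [  0.        ,   0.        ,   1.        ]]), 'extrinsics': array([[-0.55722935,  0.83013072, -0.0194534 ,  0.30020431],
       [ 0.56487229,  0.3617937 , -0.74163644, -0.20286052],
       [-0.60861707, -0.42425028, -0.67051991,  1.63760649],
       [ 0.        ,  0.        ,  0.        ,  1.        ]])}
top {'K': array([[490.2186243 ,   0.        , 329.97480172],
       [  0.        , 490.2186243 , 232.95375173],
       [  0.        ,   0.        ,   1.        ]]), 'extrinsics': array([[-0.00764805, -0.99987894, -0.01355055, -0.00729656],
       [-0.99308542,  0.00918216, -0.11703436,  0.51686908],
       [ 0.11714462,  0.01256177, -0.99303542,  1.31349544],
       [ 0.        ,  0.        ,  0.        ,  1.        ]])}
```

View pics/scene0.png

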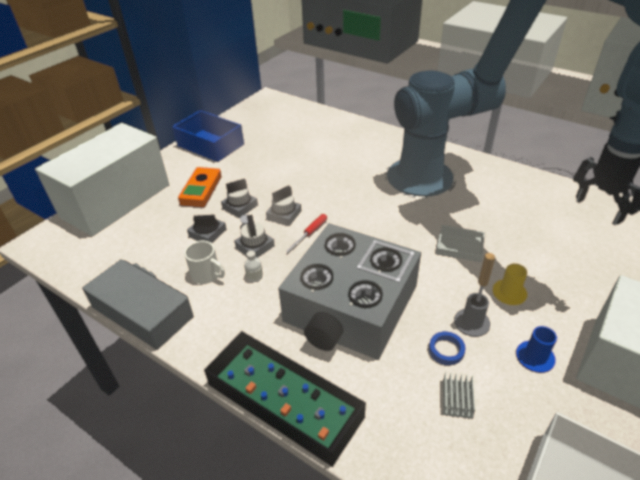

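View pics/top0.png

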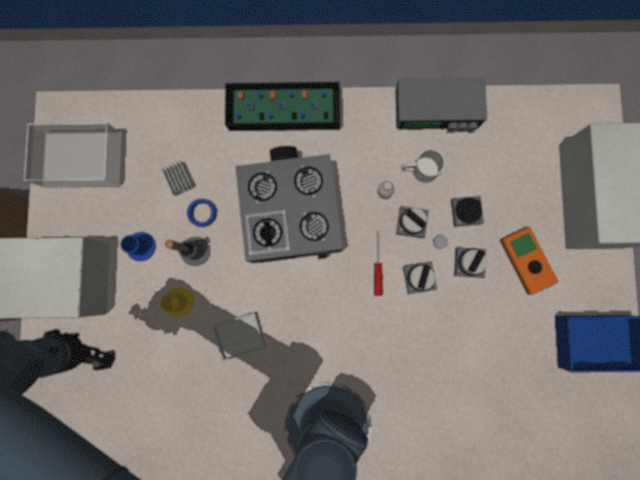

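Scene: extractor with the framed trap at top (267,232); brush in grey stand near (192,248). On the right are three cartridges (412,221), (470,262) and (420,277), the black cap at (467,210) and the spool at (440,241).

```bash
cat > h.py <<'E'
import numpy as np,cv2
from cell import robot
def snap(n):
    p,d=robot.camera(n);i=robot.camera_info(n);return p,d,i["K"],i["extrinsics"]
def load(f):
    z=np.load(f);return z["p"],z["d"],z["K"],z["E"]
def cloud(s):
    p,d,K,E=s;v,u=np.mgrid[:480,:640]
    c=np.stack([(u-K[0,2])/K[0,0]*d,(v-K[1,2])/K[1,1]*d,d],-1)
    return (c-E[:3,3])@E[:3,:3]
def proj(s,P):
    p,d,K,E=s;c=np.atleast_2d(P)@E[:3,:3].T+E[:3,3];q=c@K.T;return q[:,:2]/q[:,2:]
def atz(s,uv,z):
    p,d,K,E=s;uv=np.atleast_2d(uv).astype(float);r=np.c_[(uv[:,0]-K[0,2])/K[0,0],(uv[:,1]-K[1,2])/K[1,1],np.ones(len(uv))]@E[:3,:3]
    o=-E[:3,:3].T@E[:3,3];return o+r*((z-o[2])/r[:,2])[:,None]
E
cat > rect.py <<'E'
from h import *
# orthorectified image at height z: x up, y left ; 0.5 mm/px
def rect(s,x0,x1,y0,y1,z,r=0.0005):
    nx=int((x1-x0)/r);ny=int((y1-y0)/r)
    X,Y=np.meshgrid(x1-np.arange(nx)*r,y1-np.arange(ny)*r,indexing="ij")
    q=proj(s,np.stack([X,Y,np.full_like(X,z)],-1).reshape(-1,3)).reshape(nx,ny,2).astype(np.float32)
    return cv2.remap(s[0],q,None,cv2.INTER_CUBIC)
E
python3 - <<'E'
from rect import *
t=load("top0.npz");s=load("scene0.npz")
for n,z in(("top",t),("scene",s)):
    W=cloud(z);ok=z[1]>0
    for nm,m in(("bench",(abs(W[...,2])<.015)&(W[...,0]>.3)&(W[...,0]<.8)&(abs(W[...,1])<.5)),("deck",abs(W[...,2]-.12)<.006)):
        m=m&ok;print(n,nm,m.sum(),np.median(W[m],0),W[m][:,2].std())
    m=ok&(abs(W[...,2]-.12)<.006)&(W[...,0]>.35)&(W[...,0]<.75)&(abs(W[...,1]-.06)<.2)
    print(cv2.minAreaRect((W[m][:,:2]*1000).astype(np.float32)))
    m=ok&(W[...,2]>.05)&(W[...,2]<.115)&(W[...,0]>.35)&(W[...,0]<.75)&(W[...,1]<-.1)&(W[...,1]>-.5)
    k,l,st,c=cv2.connectedComponentsWithStats(m.astype(np.uint8))
    for i in range(1,k):
        if st[i,4]>15:
            P=W[l==i];print(n,c[i].round(),st[i,4],np.median(P,0).round(4),P[:,2].max().round(4))
a=rect(t,.37,.74,-.11,.24,.12,.0006);cv2.imwrite("pics/deck.png",a[:,:,::-1])
a=rect(t,.36,.64,-.42,-.12,.08,.0005);cv2.imwrite("pics/carts.png",a[:,:,::-1])
E
```

```text
top bench 46268 [ 5.21642001e-01 -5.74778625e-02 -8.11626273e-05] 0.0032683495437341985
top deck 7708 [0.57392176 0.09489713 0.11992429] 0.0025574855879728743
((577.6423950195312, 96.97407531738281), (250.98513793945312, 250.4990997314453), 6.7967119216918945)
top [427. 163.] 384 [ 0.699  -0.2758  0.0746] 0.091
top [385. 187.] 187 [ 0.6337 -0.162   0.0606] 0.0877
top [470. 208.] 141 [ 0.5768 -0.388   0.0637] 0.0699
top [414. 219.] 472 [ 0.5458 -0.2346  0.0658] 0.102
top [473. 261.] 507 [ 0.4348 -0.3862  0.0657] 0.1003
top [421. 277.] 487 [ 0.3938 -0.249   0.0662] 0.102
scene bench 38096 [ 6.33179077e-01  2.42243688e-01 -2.09798359e-04] 0.0030116548757681927
scene deck 11536 [0.52214413 0.09894914 0.11903933] 0.0027291101623732406
((578.6395263671875, 96.05004119873047), (256.33062744140625, 251.8013458251953), 6.801868438720703)
scene [237. 190.] 396 [ 0.4464 -0.383   0.0691] 0.0984
scene [283. 198.] 403 [ 0.4064 -0.2456  0.0687] 0.0979
scene [204. 218.] 153 [ 0.5825 -0.3869  0.0607] 0.0693
scene [252. 230.] 416 [ 0.5606 -0.2284  0.0641] 0.0974
scene [202. 256.] 691 [ 0.7038 -0.2734  0.0703] 0.0893
scene [252. 261.] 206 [ 0.6461 -0.1576  0.0623] 0.089
```

View pics/deck.png

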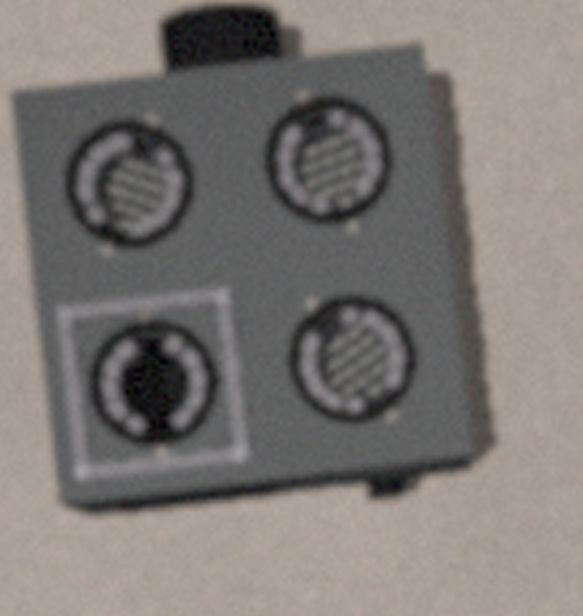

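View pics/carts.png

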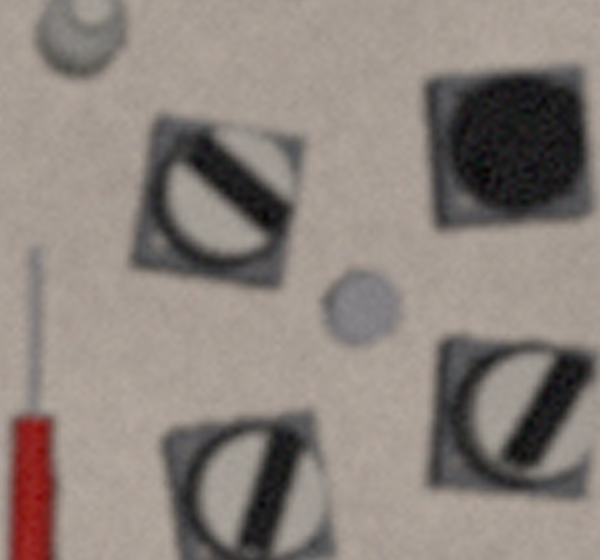

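Deck crop: trap at (152,381), wells at (352,360), (130,183) and (328,160), each with two small mark dots. Cartridge crop: three drums with black bars at (235,182), (268,487) and (548,410); cap at (518,143), spool at (362,308). Next, a model fit in both cameras.

```bash
cat > fit.py <<'E'
from rect import *
from scipy.optimize import minimize
SS=4
def hullmask(s,P,roi):
    x0,y0,w,h=roi;q=(proj(s,P)+.5-[x0,y0])*SS
    m=np.zeros((h*SS,w*SS),np.uint8);cv2.fillConvexPoly(m,cv2.convexHull(np.round(q*16).astype(np.int32)),255,shift=4)
    return m
th=np.linspace(0,2*np.pi,48,endpoint=False)
def cyl(c,r,z0,z1,a=None):
    return np.concatenate([np.c_[c[0]+r*np.cos(th),c[1]+r*np.sin(th),np.full(48,z)] for z in(z0,z1)])
def box(c,yaw,lx,ly,z0,z1):
    p=np.array([[i*lx/2,j*ly/2] for i in(1,-1) for j in(1,-1)]);R=np.array([[np.cos(yaw),-np.sin(yaw)],[np.sin(yaw),np.cos(yaw)]])
    p=p@R.T+c;return np.concatenate([np.c_[p,np.full(4,z)] for z in(z0,z1)])
def score(s,layers,pad=4,blur=1.5,rgn=None):
    "layers: list of (points, value) painted in order; NCC over the first hull"
    g=cv2.cvtColor(s[0],cv2.COLOR_RGB2GRAY)
    q=proj(s,layers[0][0] if rgn is None else rgn);x0,y0=np.floor(q.min(0)).astype(int)-pad;x1,y1=np.ceil(q.max(0)).astype(int)+pad
    roi=(x0,y0,x1-x0,y1-y0);im=np.full((roi[3]*SS,roi[2]*SS),.45,np.float32)
    for P,v in layers: im[hullmask(s,P,roi)>0]=v
    im=cv2.GaussianBlur(im,(0,0),blur*SS/1.0);im=cv2.resize(im,roi[2:],interpolation=cv2.INTER_AREA)
    W=cv2.resize(hullmask(s,layers[0][0] if rgn is None else rgn,roi),roi[2:],interpolation=cv2.INTER_AREA)>127
    a=g[y0:y1,x0:x1][W].astype(float);b=im[W].astype(float)
    return np.corrcoef(a,b)[0,1]
def cart_layers(c,yaw,foot=.003,cap=False):
    L=[(cyl(c,.037,foot+.025,foot+.031),.15)]
    if cap: return L+[(box(c,yaw,.06,.016,foot+.031,foot+.061),0.)]
    return L+[(cyl(c,.032,foot+.031,foot+.061),.9),(box(c,yaw,.06,.016,foot+.061,foot+.091),.05)]
def fitcart(ss,x0,foot=.003,cap=False):
    f=lambda p:-sum(score(s,cart_layers(p[:2]/1000,np.radians(p[2]),foot,cap)) for s in ss)
    best=None
    p0=np.array([x0[0]*1000,x0[1]*1000,x0[2]])
    r=minimize(f,p0,method="Nelder-Mead",options=dict(initial_simplex=p0+np.array([[0,0,0],[6,0,0],[0,6,0],[0,0,15]]),xatol=.05,fatol=1e-5))
    return r.x.round(2),-r.fun/len(ss)
E
cat > meas0.py <<'E'
from fit import *
t=load("top0.npz");s=load("scene0.npz")
for g in((.546,-.237,-40+0),(.4,-.255,-15),(.44,-.39,-30)):
    for nm,ss in(("t",[t]),("s",[s]),("both",[t,s])):
        r=max((fitcart(ss,(g[0],g[1],y)) for y in(-40,-15,20,55)),key=lambda r:r[1]);print(g[:2],nm,*r)
# extractor: seals
def ext(ss,p0):
    def f(p):
        a=np.radians(p[2]);R=np.array([[np.cos(a),-np.sin(a)],[np.sin(a),np.cos(a)]]);tot=0
        for s in ss:
            for q in((-.06,.06),(-.06,-.06),(.06,.06),(.06,-.06)):
                c=R@np.array(q)+p[:2]/1000
                tot+=score(s,[(cyl(c,.041,.12,.1205),.45),(cyl(c,.038,.12,.13),.05),(cyl(c,.031,.129,.13),.5)],rgn=cyl(c,.040,.12,.13))
        return -tot/4/len(ss)
    p0=np.array(p0);r=minimize(f,p0,method="Nelder-Mead",options=dict(initial_simplex=p0+np.array([[0,0,0],[4,0,0],[0,4,0],[0,0,3]]),xatol=.05,fatol=1e-5));return r.x.round(2),-r.fun
for nm,ss in(("t",[t]),("s",[s]),("both",[t,s])): print("ext",nm,*ext(ss,(578,97,6.8)))
# cap, brush, stand from depth
for nm,z in(("t",t),("s",s)):
    W=cloud(z);ok=z[1]>0
    m=ok&(abs(W[...,0]-.58)<.06)&(abs(W[...,1]+.39)<.06)
    for lo,hi in((.02,.045),(.05,.08)):
        P=W[m&(W[...,2]>lo)&(W[...,2]<hi)];print("cap",nm,lo,len(P),P.mean(0).round(4),cv2.minAreaRect((P[:,:2]*1000).astype(np.float32)))
    m=ok&(abs(W[...,0]-.5)<.09)&(abs(W[...,1]-.27)<.07)
    for lo,hi in((.07,.095),(.12,.17),(.17,.215),(.215,.23)):
        P=W[m&(W[...,2]>lo)&(W[...,2]<hi)]
        if len(P)>2: print("brush",nm,lo,len(P),P.mean(0).round(4),P.min(0).round(3),P.max(0).round(3))
E
python3 meas0.py
python3 - <<'E'
from rect import *
t=load("top0.npz");s=load("scene0.npz")
a=np.hstack([cv2.resize(s[0][150:250,170:300],(650,500),interpolation=cv2.INTER_CUBIC)[:,:350]]) if 0 else cv2.resize(s[0][175:265,170:310],(700,450),interpolation=cv2.INTER_CUBIC)
cv2.imwrite("pics/cartss.png",a[:,:,::-1])
E
```

```text
(0.546, -0.237) t [ 549.16 -239.31   49.65] 0.9078402642899356
(0.546, -0.237) s [ 541.45 -249.17   44.8 ] 0.6863783829513329
(0.546, -0.237) both [ 547.27 -241.68   44.96] 0.75210730305005
(0.4, -0.255) t [ 394.79 -255.77  -18.21] 0.9273554482078208
(0.4, -0.255) s [ 3.7860e+02 -2.6519e+02 -3.5000e-01] 0.697166429295526
(0.4, -0.255) both [ 393.53 -257.74  -20.53] 0.6913957680158258
(0.44, -0.39) t [ 436.69 -395.93  -32.45] 0.9005164300591187
(0.44, -0.39) s [ 426.01 -407.56   -9.48] 0.6849648943031693
(0.44, -0.39) both [ 435.72 -397.28  -33.59] 0.68363013241345
ext t [576.01  95.17   6.74] 0.44223242879452707
ext s [579.64  94.95   7.19] 0.2940410611852548
ext both [577.37  94.92   6.91] 0.3407573024234086
cap t 0.02 667 [ 0.5763 -0.3873  0.0315] ((577.8438110351562, -390.529052734375), (78.85370635986328, 80.61744689941406), 3.6261935234069824)
cap t 0.05 141 [ 0.5769 -0.3885  0.0636] ((577.4632568359375, -389.357177734375), (15.810636520385742, 60.144287109375), 37.74831771850586)
brush t 0.07 3 [0.4389 0.2041 0.0778] [0.439 0.202 0.072] [0.439 0.206 0.082]
brush t 0.12 152 [0.5317 0.2079 0.122 ] [0.441 0.2   0.12 ] [0.589 0.221 0.126]
cap s 0.02 436 [ 0.5918 -0.3773  0.0311] ((580.9155883789062, -388.50537109375), (83.88056945800781, 81.37519073486328), 1.2803536653518677)
cap s 0.05 153 [ 0.5824 -0.3866  0.0598] ((580.4458618164062, -389.44268798828125), (21.97328758239746, 61.216670989990234), 34.78955841064453)
brush s 0.07 122 [0.516  0.2145 0.0826] [0.439 0.205 0.07 ] [0.588 0.223 0.095]
brush s 0.12 153 [0.5323 0.2076 0.1216] [0.443 0.2   0.12 ] [0.59  0.223 0.126]
```

View pics/cartss.png

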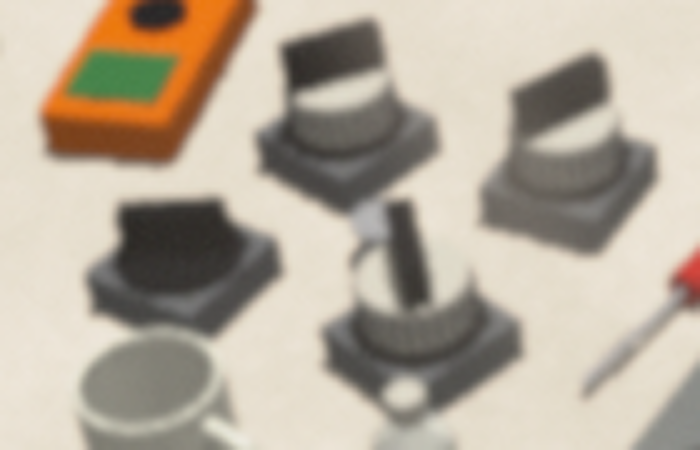

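```bash
cat > m2.py <<'E'
from fit import *
t=load("top0.npz");s=load("scene0.npz")
def mar(P):
    (c,wh,a)=cv2.minAreaRect((P[:,:2]*1000).astype(np.float32))
    a=a if wh[0]>wh[1] else a+90
    return np.round(c,1),np.round(wh,1),round((a+90)%180-90,1)
print("cam",[(-z[3][:3,:3].T@z[3][:3,3]).round(3) for z in(t,s)])
A={}
for nm,z in(("t",t),("s",s)):
    W=cloud(z);ok=z[1]>0
    sel=lambda c,r,lo,hi:W[ok&(np.hypot(W[...,0]-c[0],W[...,1]-c[1])<r)&(W[...,2]>lo)&(W[...,2]<hi)]
    for c in((.547,-.239),(.395,-.256),(.437,-.396)):
        P=sel(c,.05,.084,.11);print(nm,"bar",c,len(P),np.median(P[:,2]).round(4),*mar(P)); P=sel(c,.045,.055,.072);print("   drum",np.median(P[:,2]).round(4),*mar(P))
    P=sel((.578,-.389),.05,.056,.08);print("cap",len(P),np.median(P[:,2]).round(4),*mar(P))
    a=np.radians(6.8);R=np.array([[np.cos(a),-np.sin(a)],[np.sin(a),np.cos(a)]])
    for n,q in(("trap",(-.06,.06)),("a",(-.06,-.06)),("b",(.06,.06)),("c",(.06,-.06))):
        c=R@q+(.5776,.097);P=sel(c,.045,.1255,.137);print(n,len(P),np.median(P[:,2]).round(4),"nominal",(c*1000).round(1),"seal",(P[:,:2].mean(0)*1000).round(1),mar(P)[:2],"pot",sel(c,.02,-.1,.3)[:,2].min().round(3))
    g=W[ok&(W[...,0]>.3)&(W[...,0]<.65)&(W[...,1]>.21)&(W[...,1]<.42)&(W[...,2]>.012)]
    for lo,hi in((.012,.03),(.03,.07),(.072,.092),(.1,.13),(.13,.17),(.17,.2),(.2,.24)):
        P=g[(g[:,2]>lo)&(g[:,2]<hi)];
        if len(P)>3: print(nm,"left",lo,len(P),P.mean(0).round(4),*mar(P))
    print(nm,W[248,192].round(3) if nm=="t" else (W[270,486].round(3),W[310,473].round(3)), W[244,173].round(3))
# colour bars/marks
a=rect(t,.4,.72,-.06,.24,.12,.00025);g=cv2.cvtColor(a,cv2.COLOR_RGB2GRAY).astype(float)
for n,q in(("trap",(-.06,.06)),("a",(-.06,-.06)),("b",(.06,.06)),("c",(.06,-.06))):
    c=R@q+(.5776,.097);ang=np.radians(np.arange(0,360,.5))
    best=[]
    for r in np.arange(.040,.0455,.0005):
        X=c[0]+r*np.cos(ang);Y=c[1]+r*np.sin(ang);best.append(g[((.72-X)/.00025).round().astype(int),((.24-Y)/.00025).round().astype(int)])
    b=np.mean(best,0);b-=np.median(b);b=cv2.GaussianBlur(b[None],(9,1),0)[0]
    o=np.argsort(-b)[:1];i=o[0];w=np.arange(i-20,i+21)%720;j=(i+360+np.arange(-40,41))%720;k=j[b[j].argmax()]
    cen=lambda i:i/2+np.sum(np.clip(b[(i+np.arange(-14,15))%720],0,None)*np.arange(-14,15))/2/np.sum(np.clip(b[(i+np.arange(-14,15))%720],0,None))
    print(n,"marks",round(cen(i),1),round(cen(k),1),b[i].round(1),b[k].round(1))
E
python3 m2.py
```

```text
cam [array([ 0.359, -0.029,  1.365]), array([1.279, 0.519, 0.953])]
t bar (0.547, -0.239) 157 0.0932 [ 548.7 -237.2] [59.8 16.8] 48.4
   drum 0.0635 [ 549.6 -236.9] [61.7 65. ] -32.8
t bar (0.395, -0.256) 157 0.0936 [ 394.5 -253.4] [16.9 60. ] -16.1
   drum 0.0635 [ 393.5 -252.7] [63.5 61.1] 68.5
t bar (0.437, -0.396) 158 0.0936 [ 435.3 -391.5] [16.9 60.1] -30.9
   drum 0.0638 [ 433.5 -391.2] [65.3 61.3] 48.8
cap 137 0.0638 [ 577.4 -389.4] [15.7 60.1] -52.3
trap 198 0.1296 nominal [510.9 149.5] seal [508.9 149.6] (array([510.5, 149.5]), array([75.4, 74.3])) pot 0.007
a 194 0.1298 nominal [525.1  30.3] seal [523.4  30.6] (array([524.5,  30.1]), array([74.5, 73.9])) pot 0.076
b 198 0.1296 nominal [630.1 163.7] seal [629.4 163.2] (array([628.7, 162.6]), array([74.9, 73.5])) pot 0.075
c 200 0.1293 nominal [644.3  44.5] seal [643.5  44.3] (array([643.4,  44. ]), array([74.8, 73.6])) pot 0.075
t left 0.012 448 [0.5517 0.3547 0.0209] [476.7 362.7] [343.7 107.5] 0.6
t left 0.03 216 [0.4224 0.3759 0.0513] [479.4 380.7] [ 77.5 339.4] -0.1
t left 0.072 264 [0.4395 0.3723 0.0793] [402.9 384.6] [
[... 1176 characters left out ...]
t 0.012 866 [0.5515 0.3427 0.0206] [474.9 314.9] [210.  349.6] -0.0
s left 0.03 781 [0.4668 0.3376 0.0508] [479.5 314.9] [209.8 340.8] -0.0
s left 0.072 549 [0.4721 0.3393 0.0796] [470.4 313.1] [137.7 370.8] -45.2
s left 0.1 438 [0.5791 0.2292 0.1165] [562.3 291. ] [174.6 161.8] 0.2
s left 0.13 113 [0.4828 0.3692 0.1538] [481.1 368.9] [13.8 21.6] -79.3
s left 0.17 108 [0.483  0.3692 0.1847] [481.8 369.4] [15.8 21.8] -76.0
s left 0.2 134 [0.4801 0.3688 0.2139] [476.9 367.9] [20.8 21.4] -85.1
s (array([0.484, 0.369, 0.187]), array([0.499, 0.367, 0.07 ])) [ 0.664 -0.445 -0.004]
trap marks 188.5 3.3 41.4 24.8
a marks 35.2 215.9 29.6 27.6
b marks 162.6 339.4 30.6 25.7
c marks 201.7 20.1 31.3 24.4
```

Bars, seals, marks and brush agree between depth and colour. I'll check the white box height near the path and write a small planner.

```bash
cat > plan.py <<'E'
import numpy as np,sys
from cell import robot
# waypoints: "x,y,z,phi" mm/deg ; prints per leg the turn (units) and shift (units), relative to the measured pose
def plan(wps,cur=None):
    o=robot.get_obs();R=o["eef_rot"]
    p=o["tool_pos"]*1000;f=np.degrees(np.arctan2(R[1,0],R[0,0]))
    print("now",p.round(1),round(f,2),"tilt",R[:2,2].round(4),"w",o["grip_width"].round(4),"F",o["force"].round(1),"t",round(o["clock"],1))
    for w in wps:
        x,y,z,g=w
        d=np.array([x,y,z])-p;turn=(-(g-f)+180)%360-180
        a=np.radians(g);t=np.array([np.cos(a)*d[0]+np.sin(a)*d[1],np.sin(a)*d[0]-np.cos(a)*d[1],-d[2]])/50
        q6=np.degrees(np.arctan2(y,x))+180-g;q6=(q6+180)%360-180
        print("->",w,"turn",round(np.radians(turn)/.15,2),"shift",t.round(2),"q6~",round(q6))
        p=np.array([x,y,z]);f=g
if __name__=="__main__": plan([tuple(map(float,a.split(","))) for a in sys.argv[1:]])
E
python3 - <<'E'
from h import *
t=load("top0.npz");W=cloud(t)
for u,v in((60,280),(95,280),(110,250),(100,240),(138,245),(176,300),(20,260)): print(u,v,W[v,u].round(3))
E
python3 plan.py 300,440,260,155 474.5,368,260,155 474.5,368,168,155; python3 plan.py 474.5,368,168,155 474.5,368,316,155 510.5,149.5,316,155
```

```text
60 280 [0.391 0.66  0.148]
95 280 [0.392 0.611 0.07 ]
110 250 [0.477 0.605 0.005]
100 240 [ 0.507  0.638 -0.003]
138 245 [0.484 0.497 0.078]
176 300 [0.337 0.415 0.005]
20 260 [0.442 0.763 0.149]Traceback (most recent call last):
  File "plan.py", line 15, in <module>
    if __name__=="__main__": plan([tuple(map(float,a.split(","))) for a in sys.argv[1:]])
                             ~~~~^^^^^^^^^^^^^^^^^^^^^^^^^^^^^^^^^^^^^^^^^^^^^^^^^^^^^^^^
  File "plan.py", line 7, in plan
    print("now",p.round(1),round(f,2),"tilt",R[:2,2].round(4),"w",o["grip_width"].round(4),"F",o["force"].round(1),"t",round(o["clock"],1))
                                                                  ^^^^^^^^^^^^^^^^^^^^^
AttributeError: 'float' object has no attribute 'round'
Traceback (most recent call last):
  File "plan.py", line 15, in <module>
    if __name__=="__main__": plan([tuple(map(float,a.split(","))) for a in sys.argv[1:]])
                             ~~~~^^^^^^^^^^^^^^^^^^^^^^^^^^^^^^^^^^^^^^^^^^^^^^^^^^^^^^^^
  File "plan.py", line 7, in plan
    print("now",p.round(1),round(f,2),"tilt",R[:2,2].round(4),"w",o["grip_width"].round(4),"F",o["force"].round(1),"t",round(o["clock"],1))
                                                                  ^^^^^^^^^^^^^^^^^^^^^
AttributeError: 'float' object has no attribute 'round'
```

```bash
sed -i 's/o\["grip_width"\].round(4)/round(float(o["grip_width"]),4)/' plan.py
```

move_arm(deltas=[[[-0.7, -0.1, -0.3, 0, 0, 0, 1], [-0.8, -0.12, -0.3, 0, 0, 0, 1], [-0.8, -0.12, 0, 0, 0, 0, 1], [-0.8, -0.12, 0, 0, 0, 0, 1], [-0.8, -0.12, 0, 0, 0, 0, 1], [-0.8, -0.12, 0, 0, 0, 0, 1], [-0.8, -0.12, 0, 0, 0, 0, 1], [0, 0, 0, 0, 0, 0, 1]]], grip_force=60)

```text
clock: 1.1
tool_pos: [0.4762, 0.3667, 0.2603]
eef_rot: [[-0.905, 0.425, -0.001], [0.425, 0.905, -0.001], [0.0, -0.001, -1.0]]
force: [-0.3, -0.1, 0.2]
grip_width: 0.0853
gripper_force: 0.0
```

```bash
python3 plan.py 474.5,368,260,155 474.5,368,168,155 474.5,368,316,155 510.5,149.5,316,155
```

```text
now [476.2 366.7 260.3] 154.86 tilt [-0.0007 -0.0009] w 0.0853 F [-0.3 -0.1  0.2] t 1.1
-> (474.5, 368.0, 260.0, 155.0) turn -0.02 shift [0.04 0.01 0.01] q6~ 63
-> (474.5, 368.0, 168.0, 155.0) turn 0.0 shift [0.   0.   1.84] q6~ 63
-> (474.5, 368.0, 316.0, 155.0) turn 0.0 shift [ 0.    0.   -2.96] q6~ 63
-> (510.5, 149.5, 316.0, 155.0) turn 0.0 shift [-2.5  -3.66 -0.  ] q6~ 41
```

Motion is accurate. Descend, grip, lift a little.

move_arm(deltas=[[[0.04, 0.01, 0.4, 0, 0, 0, 1], [0, 0, 0.5, 0, 0, 0, 1], [0, 0, 0.5, 0, 0, 0, 1], [0, 0, 0.44, 0, 0, 0, 0], [0, 0, 0, 0, 0, 0, -1], [0, 0, 0, 0, 0, 0, -1], [0, 0, 0, 0, 0, 0, -1], [0, 0, 0, 0, 0, 0, -1]]], grip_force=60)

```text
clock: 2.1
tool_pos: [0.4734, 0.3703, 0.1707]
eef_rot: [[-0.907, 0.421, 0.002], [0.421, 0.907, 0.001], [-0.001, 0.002, -1.0]]
force: [-1.1, 0.1, 3.4]
grip_width: 0.0207
gripper_force: 59.0
```

move_arm(deltas=[[[0, 0, 0, 0, 0, 0, -1], [0, 0, 0, 0, 0, 0, -1], [0, 0, 0, 0, 0, 0, -1], [0, 0, 0, 0, 0, 0, -1]]], grip_force=60)

```text
clock: 2.6
tool_pos: [0.4735, 0.3703, 0.1707]
eef_rot: [[-0.907, 0.421, 0.002], [0.421, 0.907, 0.002], [-0.001, 0.002, -1.0]]
force: [-1.1, 0.1, 6.0]
grip_width: 0.0209
gripper_force: 59.0
```

move_arm(deltas=[[[0, 0, -0.2, 0, 0, 0, -1], [0, 0, -0.4, 0, 0, 0, -1], [0, 0, -0.5, 0, 0, 0, -1], [0, 0, -0.5, 0, 0, 0, -1], [0, 0, -0.5, 0, 0, 0, -1], [0, 0, -0.5, 0, 0, 0, -1], [0, 0, -0.3, 0, 0, 0, -1], [0, 0, 0, 0, 0, 0, -1]]])

```text
clock: 3.6
tool_pos: [0.4733, 0.3702, 0.3156]
eef_rot: [[-0.907, 0.421, 0.002], [0.421, 0.907, 0.001], [-0.001, 0.002, -1.0]]
force: [0.4, -0.0, -2.1]
grip_width: 0.0204
gripper_force: 58.8
```

```bash
cat > brush.py <<'E'
from fit import *
o=robot.get_obs();print(o["tool_pos"].round(4),o["force"].round(2))
for n in("top","scene"):
    z=snap(n);W=cloud(z);T=o["tool_pos"]
    m=(z[1]>0)&(np.hypot(W[...,0]-T[0],W[...,1]-T[1])<.04)
    for lo,hi in((-.165,-.13),(-.13,-.1),(-.09,-.075),(-.075,-.04),(-.04,-.02)):
        P=W[m&(W[...,2]-T[2]>lo)&(W[...,2]-T[2]<hi)]
        if len(P)>5: print(n,lo,len(P),P.mean(0).round(4),cv2.minAreaRect((P[:,:2]*1000).astype(np.float32))[:2])
    P=W[m];print(n,"lowest rel",(np.sort(P[P[:,2]>T[2]-.19][:,2])[:3]-T[2]).round(4))
    cv2.imwrite(f"pics/br_{n}.png",z[0][:,:,::-1])
E
python3 brush.py; python3 plan.py 510.5,149.5,316,155
```

```text
[0.4733 0.3702 0.3156] [ 0.35 -0.03 -2.06]
top -0.165 61 [0.4708 0.3566 0.1701] ((471.93438720703125, 359.43499755859375), (16.594982147216797, 34.33668518066406))
top -0.13 62 [0.4725 0.3562 0.2006] ((474.1958312988281, 359.09197998046875), (16.43549919128418, 34.04054260253906))
top -0.09 51 [0.4757 0.3642 0.2278] ((475.1002197265625, 363.78570556640625), (31.32538414001465, 21.247312545776367))
top lowest rel [-0.1627 -0.1601 -0.1598]
scene -0.165 184 [0.4879 0.3705 0.1687] ((483.6341552734375, 369.78125), (21.195390701293945, 33.940311431884766))
scene -0.13 177 [0.488  0.3711 0.2004] ((485.2880554199219, 369.2720642089844), (22.037527084350586, 34.391441345214844))
scene -0.09 50 [0.479  0.3689 0.2288] ((477.8656921386719, 368.7041015625), (23.75661849975586, 27.44879913330078))
scene -0.075 55 [0.4785 0.3687 0.258 ] ((478.689453125, 368.52984619140625), (7.378517150878906, 7.320097923278809))
scene -0.04 61 [0.4832 0.3695 0.2886] ((481.9464111328125, 369.2269287109375), (11.877469062805176, 21.262155532836914))
scene lowest rel [-0.1658 -0.1648 -0.1646]
now [472.6 369.7 313.7] 155.08 tilt [-0.0007 -0.0003] w 0.0207 F [-0.4  0.8 -1.4] t 3.7
-> (510.5, 149.5, 316.0, 155.0) turn 0.01 shift [-2.55 -3.67 -0.05] q6~ 41
```

move_arm(deltas=[[[-0.3, -0.4, -0.05, 0, 0, 0, -1], [-0.37, -0.55, 0, 0, 0, 0, -1], [-0.37, -0.55, 0, 0, 0, 0, -1], [-0.37, -0.55, 0, 0, 0, 0, -1], [-0.37, -0.55, 0, 0, 0, 0, -1], [-0.37, -0.55, 0, 0, 0, 0, -1], [-0.4, -0.52, 0, 0, 0, 0, -1], [0, 0, 0, 0, 0, 0, -1]]])

```text
clock: 4.7
tool_pos: [0.5108, 0.1478, 0.3156]
eef_rot: [[-0.906, 0.424, -0.002], [0.424, 0.906, -0.001], [0.002, -0.001, -1.0]]
force: [0.8, 0.8, -1.3]
grip_width: 0.0207
gripper_force: 58.9
```

```bash
python3 brush.py; python3 plan.py 510.5,149.5,316,155 510.5,149.5,188,155
```

```text
[0.5108 0.1478 0.3156] [ 0.82  0.83 -1.27]
top -0.165 18 [0.4971 0.1411 0.1684] ((497.0521240234375, 141.62693786621094), (4.296213150024414, 20.450719833374023))
top -0.13 18 [0.4973 0.1407 0.1991] ((496.7483825683594, 143.51840209960938), (4.703977584838867, 23.055204391479492))
top -0.09 17 [0.5018 0.1503 0.2272] ((502.11859130859375, 149.78868103027344), (23.980140686035156, 9.651345252990723))
top lowest rel [-0.19   -0.19   -0.1899]
scene -0.165 157 [0.5244 0.1531 0.1697] ((521.5560913085938, 151.08253479003906), (18.52753257751465, 34.28309631347656))
scene -0.13 154 [0.5247 0.1526 0.2014] ((523.4608764648438, 151.9474639892578), (19.119613647460938, 33.77536392211914))
scene -0.09 69 [0.5165 0.1489 0.2289] ((517.0196533203125, 148.23898315429688), (26.29843521118164, 28.59177589416504))
scene -0.075 45 [0.5157 0.1486 0.2582] ((515.7605590820312, 148.81983947753906), (6.151956081390381, 7.672616481781006))
scene -0.04 48 [0.5212 0.1505 0.2889] ((520.545166015625, 150.25355529785156), (9.160944938659668, 19.679658889770508))
scene lowest rel [-0.19   -0.1899 -0.1899]
now [510.6 149.6 316. ] 155.05 tilt [-0.0017  0.0004] w 0.0208 F [-0.   0.9 -1.8] t 4.8
-> (510.5, 149.5, 316.0, 155.0) turn 0.01 shift [ 0. -0. -0.] q6~ 41
-> (510.5, 149.5, 188.0, 155.0) turn 0.0 shift [0.   0.   2.56] q6~ 41
```

View pics/br_scene.png

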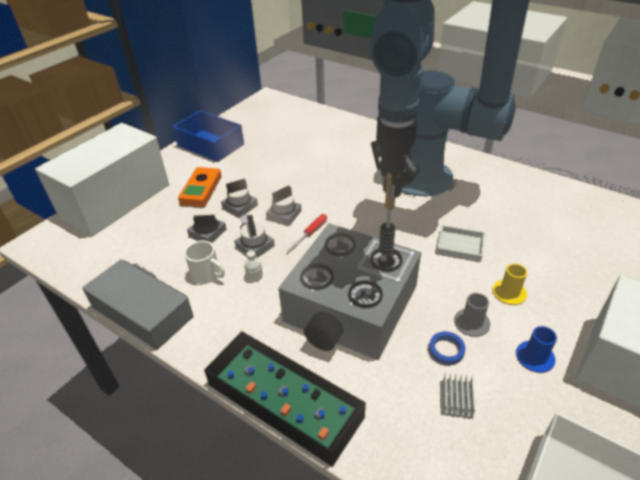

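The brush hangs upright over the trap (head at 387,240). Descend.

move_arm(deltas=[[[0, 0, 0.3, 0, 0, 0, -1], [0, 0, 0.35, 0, 0, 0, -1], [0, 0, 0.35, 0, 0, 0, -1], [0, 0, 0.4, 0, 0, 0, -1], [0, 0, 0.4, 0, 0, 0, -1], [0, 0, 0.4, 0, 0, 0, -1], [0, 0, 0.38, 0, 0, 0, -1], [0, 0, 0, 0, 0, 0, -1]]])

```text
clock: 5.8
tool_pos: [0.5092, 0.1505, 0.186]
eef_rot: [[-0.908, 0.42, -0.004], [0.42, 0.908, -0.0], [0.004, -0.002, -1.0]]
force: [-0.4, -0.7, -1.4]
grip_width: 0.0207
gripper_force: 58.9
```

move_arm(deltas=[[[0, 0, 0, 0, 0, 0, -1], [0, 0, -0.4, 0, 0, 0, -1], [0, 0, -0.5, 0, 0, 0, -1], [0, 0, -0.5, 0, 0, 0, -1], [0, 0, -0.4, 0, 0, 0, -1], [0, 0, 0, 0, 0, 0, -1], [0, 0, 0, 0, 0, 0, -1], [0, 0, 0, 0, 0, 0, -1]]])

```text
clock: 6.8
tool_pos: [0.5105, 0.1496, 0.2769]
eef_rot: [[-0.907, 0.421, -0.002], [0.421, 0.907, -0.0], [0.001, -0.001, -1.0]]
force: [-0.2, -0.7, -1.4]
grip_width: 0.0209
gripper_force: 58.9
```

move_arm(deltas=[[[0, 0, 0.4, 0, 0, 0, -1], [0, 0, 0.5, 0, 0, 0, -1], [0, 0, 0.5, 0, 0, 0, -1], [0, 0, 0.4, 0, 0, 0, -1], [0, 0, 0, 0, 0, 0, -1], [0, 0, 0, 0, 0, 0, -1], [0, 0, 0, 0, 0, 0, -1]]])

```text
clock: 7.68
tool_pos: [0.5119, 0.1498, 0.1889]
eef_rot: [[-0.907, 0.421, 0.002], [0.421, 0.907, 0.0], [-0.002, 0.001, -1.0]]
force: [0.0, 0.2, -2.1]
grip_width: 0.0203
gripper_force: 58.9
```

move_arm(deltas=[[[0, 0, -0.4, 0, 0, 0, -1], [0, 0, -0.5, 0, 0, 0, -1], [0, 0, -0.5, 0, 0, 0, -1], [0, 0, -0.4, 0, 0, 0, -1], [0, 0, 0, 0, 0, 0, -1], [0, 0, -0.4, 0, 0, 0, -1], [0, 0, -0.4, 0, 0, 0, -1], [0, 0, 0, 0, 0, 0, -1]]])

```text
clock: 8.68
tool_pos: [0.5118, 0.1498, 0.3185]
eef_rot: [[-0.907, 0.421, 0.002], [0.421, 0.907, 0.0], [-0.002, 0.001, -1.0]]
force: [0.4, -0.1, -1.4]
grip_width: 0.021
gripper_force: 58.9
```

```bash
python3 plan.py 473.5,370,318,155
python3 - <<'E'
from fit import *
for n in("top","scene"):
    z=snap(n);W=cloud(z);ok=(z[1]>0)&(np.hypot(W[...,0]-.474,W[...,1]-.366)<.045)
    for lo,hi in((.005,.03),(.03,.07),(.074,.09)):
        P=W[ok&(W[...,2]>lo)&(W[...,2]<hi)];print(n,lo,len(P),P.mean(0).round(4),cv2.minAreaRect((P[:,:2]*1000).astype(np.float32))[:2],P[:,:2].min(0).round(4),P[:,:2].max(0).round(4))
E
```

```text
now [511.8 149.8 318.5] 155.09 tilt [0.0024 0.0005] w 0.021 F [ 0.4 -0.1 -1.4] t 8.7
-> (473.5, 370.0, 318.0, 155.0) turn 0.01 shift [2.56 3.67 0.01] q6~ 63<stdin>:5: RuntimeWarning: Mean of empty slice.
  ret = um.true_divide(
Traceback (most recent call last):
ValueError: zero-size array to reduction operation minimum which has no identity
```

move_arm(deltas=[[[0.31, 0.42, 0, 0, 0, 0, -1], [0.37, 0.53, 0, 0, 0, 0, -1], [0.37, 0.53, 0, 0, 0, 0, -1], [0.37, 0.53, 0, 0, 0, 0, -1], [0.37, 0.53, 0, 0, 0, 0, -1], [0.37, 0.53, 0, 0, 0, 0, -1], [0.4, 0.6, 0, 0, 0, 0, -1], [0, 0, 0, 0, 0, 0, -1]]])

```text
clock: 9.72
tool_pos: [0.4712, 0.3719, 0.3155]
eef_rot: [[-0.908, 0.418, -0.003], [0.418, 0.908, -0.001], [0.002, -0.002, -1.0]]
force: [0.4, 0.4, -1.5]
grip_width: 0.0206
gripper_force: 59.1
```

```bash
python3 plan.py 473.5,370,173,155
python3 - <<'E'
from fit import *
z=snap("scene");W=cloud(z);ok=(z[1]>0)&(np.hypot(W[...,0]-.474,W[...,1]-.368)<.045)
for lo,hi in((.005,.03),(.03,.07),(.074,.09),(.15,.185)):
    P=W[ok&(W[...,2]>lo)&(W[...,2]<hi)]
    if len(P):print(lo,len(P),P.mean(0).round(4),cv2.minAreaRect((P[:,:2]*1000).astype(np.float32))[:2],P[:,:2].min(0).round(4),P[:,:2].max(0).round(4))
E
```

```text
now [471.2 371.9 315.5] 155.28 tilt [-0.0026 -0.001 ] w 0.0206 F [ 0.4  0.4 -1.5] t 9.7
-> (473.5, 370.0, 173.0, 155.0) turn 0.03 shift [-0.06 -0.01  2.85] q6~ 63
0.005 321 [0.4912 0.3692 0.0114] ((481.0030517578125, 369.83990478515625), (73.19873046875, 81.24609375)) [0.4391 0.3268] [0.517  0.4087]
0.03 414 [0.4801 0.3689 0.0519] ((477.6025085449219, 369.17181396484375), (47.205657958984375, 51.14789581298828)) [0.451  0.3441] [0.5035 0.3929]
0.074 153 [0.4774 0.3688 0.0786] ((476.32037353515625, 368.45416259765625), (49.92877197265625, 49.39146041870117)) [0.4512 0.3434] [0.5024 0.3926]
0.15 171 [0.4854 0.3723 0.1686] ((481.7563171386719, 371.3755187988281), (20.25434112548828, 34.727806091308594)) [0.4688 0.3525] [0.4919 0.3873]
```

move_arm(deltas=[[[-0.06, -0.02, 0.3, 0, 0, 0, -1], [0, 0, 0.5, 0, 0, 0, -1], [0, 0, 0.4, 0, 0, 0, -1], [0, 0, 0.4, 0, 0, 0, -1], [0, 0, 0.4, 0, 0, 0, -1], [0, 0, 0.4, 0, 0, 0, -1], [0, 0, 0.4, 0, 0, 0, -1], [0, 0, 0.05, 0, 0, 0, -1]]])

```text
clock: 10.78
tool_pos: [0.4736, 0.3663, 0.1733]
eef_rot: [[-0.906, 0.422, -0.003], [0.422, 0.906, -0.002], [0.002, -0.003, -1.0]]
force: [0.4, 0.5, -0.9]
grip_width: 0.0206
gripper_force: 59.0
```

move_arm(deltas=[[[0, 0, 0.04, 0, 0, 0, -1], [0, 0, 0, 0, 0, 0, 0.2], [0, 0, 0, 0, 0, 0, 0.2], [0, 0, 0, 0, 0, 0, 0.2], [0, 0, 0, 0, 0, 0, 0.2], [0, 0, -0.4, 0, 0, 0, 0.2], [0, 0, -0.8, 0, 0, 0, 0.2], [0, 0, -1, 0, 0, 0, 0.2]]])

```text
clock: 11.78
tool_pos: [0.4739, 0.3674, 0.2835]
eef_rot: [[-0.907, 0.421, -0.002], [0.421, 0.907, -0.001], [0.001, -0.002, -1.0]]
force: [0.7, -0.3, 0.1]
grip_width: 0.0512
gripper_force: 0.0
```

```bash
cat > bars.py <<'E'
from fit import *
def mar(P):
    (c,wh,a)=cv2.minAreaRect((P[:,:2]*1000).astype(np.float32))
    a=a if wh[0]>wh[1] else a+90
    return np.round(c,1),np.round(wh,1),round((a+90)%180-90,1)
def bars(z,nm,x0=.3,x1=.7,y0=-.5,y1=-.1):
    W=cloud(z);ok=z[1]>0;R=ok&(W[...,0]>x0)&(W[...,0]<x1)&(W[...,1]>y0)&(W[...,1]<y1)
    for kind,lo,hi in(("cart",.084,.105),("cap",.056,.075)):
        m=R&(W[...,2]>lo)&(W[...,2]<hi);k,l,st,c=cv2.connectedComponentsWithStats(m.astype(np.uint8))
        for i in range(1,k):
            if st[i,4]>40:
                P=W[l==i];r=mar(P)
                if abs(max(r[1])-60)<6 and min(r[1])<26: print(nm,kind,st[i,4],np.median(P[:,2]).round(4),*r)
if __name__=="__main__":
    for n in("top","scene"):
        z=snap(n);cv2.imwrite(f"pics/l_{n}.png",z[0][:,:,::-1]);bars(z,n)
E
python3 bars.py; python3 plan.py 510,200,260,128 577,-389,260,128 577,-389,38,128
python3 - <<'E'
from fit import *
z=snap("scene");W=cloud(z);ok=(z[1]>0)&(np.hypot(W[...,0]-.476,W[...,1]-.368)<.03)
for lo,hi in((.074,.09),(.14,.18),(.19,.218),(.2,.24)):
    P=W[ok&(W[...,2]>lo)&(W[...,2]<hi)]
    print(lo,len(P),P.mean(0).round(4),P[:,:2].min(0).round(4),P.max(0).round(4))
E
```

```text
top cart 152 0.0932 [ 548.6 -237.2] [59.8 16.9] 48.1
top cart 162 0.0933 [ 435.3 -391.8] [16.9 59.7] -30.4
top cart 155 0.0937 [ 394.3 -253.3] [16.8 59.9] -18.1
top cap 137 0.0636 [ 577.7 -389.9] [15.9 62.1] -52.3
top cap 116 0.0635 [ 387.6 -274.7] [19.1 57.5] -16.6
scene cart 121 0.0917 [ 397.7 -251.3] [20.4 61.1] -22.5
scene cart 103 0.0928 [ 551.8 -236.9] [65.4 15.7] 48.7
scene cap 115 0.0622 [ 580.6 -389.2] [21.2 60.6] -52.0
scene cap 110 0.065 [ 678.2 -298.6] [19.2 55.1] -56.9
now [476.9 369.3 289.7] 155.09 tilt [0.009  0.0056] w 0.0512 F [0.8 0.9 0.8] t 11.9
-> (510.0, 200.0, 260.0, 128.0) turn 3.15 shift [-3.08 -1.56  0.59] q6~ 73
-> (577.0, -389.0, 260.0, 128.0) turn 0.0 shift [-10.11  -6.2   -0.  ] q6~ 18
-> (577.0, -389.0, 38.0, 128.0) turn 0.0 shift [0.   0.   4.44] q6~ 18
0.074 271 [0.4797 0.368  0.0793] [0.4487 0.3436] [0.5025 0.3928 0.0887]
0.14 137 [0.4852 0.3665 0.1607] [0.4742 0.3546] [0.4916 0.3759 0.1799]
0.19 112 [0.4852 0.3662 0.2046] [0.4731 0.3544] [0.4911 0.3759 0.2179]
0.2 134 [0.4824 0.366  0.2143] [0.4685 0.3546] [0.4911 0.3759 0.2238]
```

move_arm(deltas=[[[0, 0, 0, 0, 0, 0.8, 0.2], [0, 0, 0, 0, 0, 0.8, 0.2], [0, 0, 0, 0, 0, 0.8, 0.2], [0, 0, 0, 0, 0, 0.75, 0.2], [-0.5, -0.3, 0, 0, 0, 0, 0.2], [-0.9, -0.53, 0, 0, 0, 0, 0.2], [-0.9, -0.53, 0, 0, 0, 0, 0.2], [-0.9, -0.53, 0, 0, 0, 0, 0.2]]])

```text
clock: 12.92
tool_pos: [0.498, 0.182, 0.2819]
eef_rot: [[-0.616, 0.788, -0.002], [0.788, 0.616, -0.001], [0.001, -0.002, -1.0]]
force: [1.2, -0.3, 0.0]
grip_width: 0.0511
gripper_force: 0.0
```

move_arm(deltas=[[[-0.9, -0.53, 0, 0, 0, 0, 0.2], [-0.9, -0.53, 0, 0, 0, 0, 0.2], [-0.9, -0.53, 0, 0, 0, 0, 0.2], [-0.9, -0.53, 0, 0, 0, 0, 0.2], [-0.9, -0.53, 0, 0, 0, 0, 0.2], [-0.9, -0.53, 0.1, 0, 0, 0, 0.2], [-0.9, -0.53, 0.2, 0, 0, 0, 0.2], [-0.9, -0.53, 0.2, 0, 0, 0, 0.2]]])

```text
clock: 13.92
tool_pos: [0.5529, -0.232, 0.2567]
eef_rot: [[-0.616, 0.788, -0.001], [0.788, 0.616, 0.001], [0.002, -0.0, -1.0]]
force: [0.5, 0.3, -0.8]
grip_width: 0.0512
gripper_force: 0.0
```

move_arm(deltas=[[[-0.9, -0.53, 0.1, 0, 0, 0, 0.2], [-0.9, -0.53, 0, 0, 0, 0, 0.2], [-0.6, -0.4, 0, 0, 0, 0, 0.2], [0, 0, 0, 0, 0, 0, 0.2], [0, 0, 0, 0, 0, 0, 0.2]]])

```text
clock: 14.55
tool_pos: [0.5694, -0.3693, 0.2522]
eef_rot: [[-0.616, 0.788, -0.001], [0.788, 0.616, 0.002], [0.002, 0.0, -1.0]]
force: [0.3, 0.8, -0.0]
grip_width: 0.0508
gripper_force: 0.0
```

```bash
python3 plan.py 578,-389.5,150,128 578,-389.5,38,128; python3 bars.py | grep -v "387\|678"
```

```text
now [ 569.4 -369.3  252.2] 128.02 tilt [-0.0014  0.0018] w 0.0508 F [ 0.3  0.8 -0. ] t 14.6
-> (578.0, -389.5, 150.0, 128.0) turn 0.0 shift [-0.42 -0.11  2.04] q6~ 18
-> (578.0, -389.5, 38.0, 128.0) turn 0.0 shift [0.   0.   2.24] q6~ 18
top cart 153 0.0934 [ 548.7 -237.2] [59.8 16.4] 48.5
top cart 138 0.0934 [ 394.3 -253.2] [16.2 60. ] -18.0
top cap 135 0.0636 [ 577.5 -389.5] [15.8 60.3] -52.1
top cap 97 0.0644 [ 565.8 -253.1] [55.  18.3] 47.9
scene cart 110 0.0916 [ 438.1 -391.1] [20.8 60.6] -31.3
scene cart 114 0.0921 [ 397.4 -253.3] [22.  60.1] -17.5
scene cart 103 0.0927 [ 552.6 -235.8] [62.7 15.6] 48.8
scene cap 115 0.0628 [ 581.8 -388.3] [24.6 60.8] -45.3
```

move_arm(deltas=[[[-0.42, -0.11, 0.3, 0, 0, 0, 0.2], [0, 0, 0.7, 0, 0, 0, 0.2], [0, 0, 0.8, 0, 0, 0, 0.2], [0, 0, 0.8, 0, 0, 0, 0.2], [0, 0, 0.7, 0, 0, 0, 0.2], [0, 0, 0.6, 0, 0, 0, 0.2], [0, 0, 0.38, 0, 0, 0, 0.2], [0, 0, 0, 0, 0, 0, 0.2]]])

```text
clock: 15.65
tool_pos: [0.5773, -0.3875, 0.0377]
eef_rot: [[-0.617, 0.787, -0.003], [0.787, 0.617, 0.003], [0.004, -0.001, -1.0]]
force: [0.2, 0.2, 0.3]
grip_width: 0.0513
gripper_force: 0.0
```

move_arm(deltas=[[[0, 0, 0, 0, 0, 0, -1], [0, 0, 0, 0, 0, 0, -1], [0, 0, 0, 0, 0, 0, -1], [0, 0, 0, 0, 0, 0, -1], [0, 0, 0, 0, 0, 0, -1]]], grip_force=90)

```text
clock: 16.27
tool_pos: [0.5794, -0.3907, 0.0414]
eef_rot: [[-0.616, 0.788, 0.003], [0.788, 0.616, -0.002], [-0.003, 0.001, -1.0]]
force: [-0.8, 1.5, 5.4]
grip_width: 0.0146
gripper_force: 89.8
```

move_arm(deltas=[[[0, 0, -0.2, 0, 0, 0, -1], [0, 0, -0.5, 0, 0, 0, -1], [0, 0, -0.7, 0, 0, 0, -1], [0, 0, -0.7, 0, 0, 0, -1], [0, 0, -0.7, 0, 0, 0, -1], [0, 0, -0.7, 0, 0, 0, -1], [0, 0, -0.5, 0, 0, 0, -1], [0, 0, 0, 0, 0, 0, -1]]])

```text
clock: 17.27
tool_pos: [0.5794, -0.3909, 0.2419]
eef_rot: [[-0.616, 0.788, 0.004], [0.788, 0.616, -0.003], [-0.005, 0.001, -1.0]]
force: [0.4, 0.0, -2.6]
grip_width: 0.0146
gripper_force: 88.6
```

```bash
python3 plan.py 578,-389,240,185.9 510.5,149.5,240,185.9
```

```text
now [ 579.4 -390.9  241.9] 128.01 tilt [ 0.0038 -0.003 ] w 0.0146 F [ 0.4  0.  -2.6] t 17.3
-> (578.0, -389.0, 240.0, 185.9) turn -6.74 shift [0.02 0.04 0.04] q6~ -40
-> (510.5, 149.5, 240.0, 185.9) turn 0.0 shift [ 0.24 10.85 -0.  ] q6~ 10
```

move_arm(deltas=[[[0, 0, 0, 0, 0, -0.8, -1], [0, 0, 0, 0, 0, -0.85, -1], [0, 0, 0, 0, 0, -0.85, -1], [0, 0, 0, 0, 0, -0.85, -1], [0, 0, 0, 0, 0, -0.85, -1], [0, 0, 0, 0, 0, -0.85, -1], [0, 0, 0, 0, 0, -0.85, -1], [0, 0, 0, 0, 0, -0.84, -1]]])

```text
clock: 18.27
tool_pos: [0.5777, -0.3895, 0.237]
eef_rot: [[-0.994, -0.108, -0.003], [-0.108, 0.994, 0.002], [0.002, 0.002, -1.0]]
force: [0.1, 0.2, -2.4]
grip_width: 0.0144
gripper_force: 88.6
```

move_arm(deltas=[[[0.02, 0.5, 0, 0, 0, 0, -1], [0.02, 0.9, 0, 0, 0, 0, -1], [0.02, 0.95, 0, 0, 0, 0, -1], [0.02, 0.95, 0, 0, 0, 0, -1], [0.02, 0.95, 0, 0, 0, 0, -1], [0.02, 0.95, 0, 0, 0, 0, -1], [0.02, 0.95, 0, 0, 0, 0, -1], [0.02, 0.95, 0, 0, 0, 0, -1]]])

```text
clock: 19.27
tool_pos: [0.5322, -0.0361, 0.2375]
eef_rot: [[-0.995, -0.103, -0.003], [-0.103, 0.995, 0.001], [0.002, 0.001, -1.0]]
force: [1.2, 0.4, -2.3]
grip_width: 0.0142
gripper_force: 88.7
```

move_arm(deltas=[[[0.02, 0.95, 0, 0, 0, 0, -1], [0.02, 0.95, 0, 0, 0, 0, -1], [0.02, 0.95, 0, 0, 0, 0, -1], [0.02, 0.9, 0, 0, 0, 0, -1], [0, 0, 0, 0, 0, 0, -1], [0, 0, 0, 0, 0, 0, -1]]])

```text
clock: 20.02
tool_pos: [0.5095, 0.148, 0.2381]
eef_rot: [[-0.995, -0.104, -0.002], [-0.104, 0.995, -0.001], [0.002, -0.001, -1.0]]
force: [0.9, 0.6, -1.8]
grip_width: 0.0143
gripper_force: 88.8
```

```bash
python3 plan.py 510.5,149.5,240,185.9
cat > held.py <<'E'
# held part near TCP: slices relative to foot guess
from fit import *;import sys
off=float(sys.argv[1])/1000
o=robot.get_obs();T=o["tool_pos"];foot=T[2]-off
for n in("top","scene"):
    z=snap(n);cv2.imwrite(f"pics/h_{n}.png",z[0][:,:,::-1]);W=cloud(z);m=(z[1]>0)&(np.hypot(W[...,0]-T[0],W[...,1]-T[1])<.06)
    for k,lo,hi in(("flangetop",.027,.036),("flange",.022,.035),("drum",.04,.066),("spigot",.0,.02)):
        P=W[m&(W[...,2]-foot>lo)&(W[...,2]-foot<hi)]
        if len(P)>5: print(n,k,len(P),"mean",P.mean(0).round(4),"min",P[:,:2].min(0).round(4),"max",P[:,:2].max(0).round(4))
print("tcp",T.round(4))
E
python3 held.py 38.5
```

```text
now [509.5 148.  238.1] -174.04 tilt [-0.0019 -0.0008] w 0.0143 F [ 0.9  0.6 -1.8] t 20.0
-> (510.5, 149.5, 240.0, 185.9) turn 0.01 shift [-0.02  0.03 -0.04] q6~ 10
top flangetop 176 mean [0.4892 0.1347 0.2305] min [0.473 0.112] max [0.5109 0.1697]
top flange 178 mean [0.4895 0.1346 0.23  ] min [0.473 0.112] max [0.5109 0.1697]
top drum 61 mean [0.4868 0.1417 0.256 ] min [0.4784 0.1267] max [0.5072 0.1516]
scene flangetop 369 mean [0.5199 0.153  0.2306] min [0.4778 0.1097] max [0.5491 0.1841]
scene flange 386 mean [0.5206 0.1534 0.2303] min [0.4778 0.1097] max [0.5491 0.1841]
scene drum 252 mean [0.5234 0.1507 0.2557] min [0.4822 0.1266] max [0.5438 0.1688]
scene spigot 42 mean [0.5297 0.1537 0.2071] min [0.5113 0.1367] max [0.5405 0.1657]
tcp [0.5095 0.148  0.2381]
```

View pics/h_scene.png

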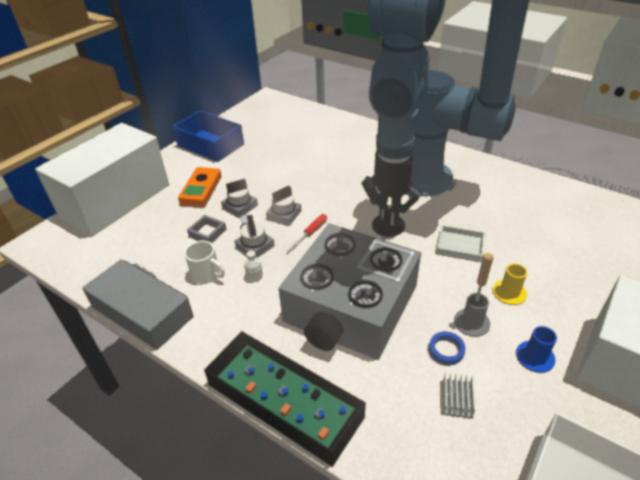

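move_arm(deltas=[[[-0.02, 0.03, 0.2, 0, 0, 0, -1], [0, 0, 0.4, 0, 0, 0, -1], [0, 0, 0.4, 0, 0, 0, -1], [0, 0, 0.3, 0, 0, 0, -1], [0, 0, 0.2, 0, 0, 0, -1], [0, 0, 0.13, 0, 0, 0, -1], [0, 0, 0, 0, 0, 0, -1], [0, 0, 0, 0, 0, 0, -1]]])

```text
clock: 21.12
tool_pos: [0.5116, 0.15, 0.1584]
eef_rot: [[-0.995, -0.104, 0.001], [-0.104, 0.995, 0.0], [-0.001, 0.0, -1.0]]
force: [-0.6, 0.1, -1.2]
grip_width: 0.0141
gripper_force: 88.8
```

move_arm(deltas=[[[0, 0, 0.08, 0, 0, 0, -1], [0, 0, 0.08, 0, 0, 0, -1], [0, 0, 0.06, 0, 0, 0, -1], [0, 0, 0, 0, 0, 0, -1], [0, 0, 0, 0, 0, 0, -1]]])

```text
clock: 21.75
tool_pos: [0.5111, 0.1499, 0.1468]
eef_rot: [[-0.995, -0.104, 0.0], [-0.104, 0.995, 0.0], [-0.0, 0.0, -1.0]]
force: [0.3, -0.1, -2.0]
grip_width: 0.0142
gripper_force: 88.8
```

move_arm(deltas=[[[0, 0, 0.08, 0, 0, 0, -1], [0, 0, 0.08, 0, 0, 0, -1], [0, 0, 0.06, 0, 0, 0, -1], [0, 0, 0, 0, 0, 0, -1], [0, 0, 0, 0, 0, 0, -1]]])

```text
clock: 22.38
tool_pos: [0.5116, 0.15, 0.1368]
eef_rot: [[-0.995, -0.104, 0.002], [-0.104, 0.995, 0.0], [-0.002, 0.0, -1.0]]
force: [-2.4, -0.9, 6.7]
grip_width: 0.0141
gripper_force: 90.0
```

move_arm(deltas=[[[0, 0, 0.03, 0, 0, 0, -1], [0, 0, 0, 0, 0, 0.9, -1], [0, 0, 0, 0, 0, 0.9, -1], [0, 0, 0, 0, 0, 0.9, -1], [0, 0, 0, 0, 0, 0.9, -1], [0, 0, 0, 0, 0, 0.9, -1], [0, 0, 0, 0, 0, 0.9, -1], [0, 0, 0, 0, 0, 0.9, -1]]])

```text
clock: 23.38
tool_pos: [0.5129, 0.1502, 0.136]
eef_rot: [[-0.664, 0.748, 0.004], [0.748, 0.664, 0.001], [-0.002, 0.004, -1.0]]
force: [-0.7, -0.8, 8.2]
grip_width: 0.015
gripper_force: 90.1
```

move_arm(deltas=[[[0, 0, 0, 0, 0, 0.5, -1], [0, 0, 0, 0, 0, 0.5, -1], [0, 0, 0, 0, 0, 0, -1], [0, 0, 0, 0, 0, 0, -1]]])

```text
clock: 23.88
tool_pos: [0.5114, 0.1495, 0.1358]
eef_rot: [[-0.548, 0.837, 0.002], [0.837, 0.548, -0.001], [-0.002, 0.001, -1.0]]
force: [-3.3, -2.2, 10.9]
grip_width: 0.0142
gripper_force: 90.5
```

```bash
python3 plan.py 510.5,149.5,137,122.9;python3 -c "
from cell import robot;print(robot.get_obs()['wrist_torque'])"
```

```text
now [511.4 149.5 135.8] 123.21 tilt [ 0.0016 -0.0008] w 0.0142 F [-3.3 -2.2 10.9] t 23.9
-> (510.5, 149.5, 137.0, 122.9) turn 0.04 shift [ 0.01 -0.02 -0.02] q6~ 73
[-0.41447141  0.76982497  0.11407764]
```

move_arm(deltas=[[[0, 0, -0.04, 0, 0, 0, -1], [0, 0, 0, 0, 0, 0, 0.2], [0, 0, 0, 0, 0, 0, 0.2], [0, 0, 0, 0, 0, 0, 0.2], [0, 0, -0.3, 0, 0, 0, 0.2], [0, 0, -0.6, 0, 0, 0, 0.2], [0, 0, -0.8, 0, 0, 0, 0.2], [0, 0, -0.3, 0, 0, 0, 0.2]]])

```text
clock: 24.88
tool_pos: [0.5127, 0.1502, 0.2397]
eef_rot: [[-0.548, 0.837, 0.005], [0.837, 0.548, 0.001], [-0.002, 0.005, -1.0]]
force: [0.9, -0.3, 0.3]
grip_width: 0.0512
gripper_force: 0.0
```

```bash
python3 plan.py 511,149,240,228.4 549.5,-237,240,228.4 549.5,-237,68,228.4; python3 bars.py
cat > lk.py <<'E'
from bars import *
for n in("top","scene"):
    z=snap(n);W=cloud(z);ok=z[1]>0
    for nm,c in(("trap",(.511,.149)),("a",(.525,.030)),("b",(.6295,.1635)),("c",(.644,.0445))):
        R=ok&(np.hypot(W[...,0]-c[0],W[...,1]-c[1])<.045)
        for k,lo,hi in(("capbar",.152,.172),("cartbar",.182,.205)):
            P=W[R&(W[...,2]>lo)&(W[...,2]<hi)]
            if len(P)>60: print(n,nm,k,len(P),np.median(P[:,2]).round(4),*mar(P))
E
python3 lk.py
```

```text
now [512.7 150.2 239.7] 123.2 tilt [0.0051 0.001 ] w 0.0512 F [ 0.9 -0.3  0.3] t 24.9
-> (511.0, 149.0, 240.0, 228.4) turn -12.24 shift [ 0.04  0.01 -0.01] q6~ -32
-> (549.5, -237.0, 240.0, 228.4) turn 0.0 shift [ 5.26 -5.7  -0.  ] q6~ -72
-> (549.5, -237.0, 68.0, 228.4) turn 0.0 shift [-0.    0.    3.44] q6~ -72
top cart 152 0.0929 [ 548.7 -237.4] [60.2 18. ] 49.4
top cart 157 0.0934 [ 435.  -391.8] [17.1 60.2] -29.5
top cart 157 0.0932 [ 394.5 -253.4] [17.5 60.3] -16.8
top cap 96 0.0634 [ 566.6 -253.1] [54.8 19.7] 51.1
top cap 116 0.0641 [ 387.8 -274.5] [18.2 58.2] -16.5
scene cart 115 0.092 [ 438.2 -390.4] [21.4 60.5] -26.2
scene cart 119 0.0918 [ 398.1 -253.3] [20.9 60.2] -16.6
scene cart 103 0.0929 [ 550.8 -237.7] [64.9 15.8] 48.9
top trap capbar 64 0.1605 [510.2 149.9] [16.7 59.8] -55.2
scene trap capbar 202 0.1606 [512.7 150.3] [21.2 57.4] -59.2
```

move_arm(deltas=[[[0, 0, 0, 0, 0, -0.95, 0.2], [0, 0, 0, 0, 0, -0.95, 0.2], [0, 0, 0, 0, 0, -0.95, 0.2], [0, 0, 0, 0, 0, -0.95, 0.2], [0, 0, 0, 0, 0, -0.95, 0.2], [0, 0, 0, 0, 0, -0.95, 0.2], [0, 0, 0, 0, 0, -0.95, 0.2], [0, 0, 0, 0, 0, -0.95, 0.2]]])

```text
clock: 26.08
tool_pos: [0.5099, 0.1497, 0.2342]
eef_rot: [[-0.988, -0.153, -0.004], [-0.153, 0.988, -0.001], [0.004, 0.0, -1.0]]
force: [-0.5, 1.3, 0.3]
grip_width: 0.0508
gripper_force: 0.0
```

move_arm(deltas=[[[0, 0, 0, 0, 0, -0.95, 0.2], [0, 0, 0, 0, 0, -0.95, 0.2], [0, 0, 0, 0, 0, -0.95, 0.2], [0, 0, 0, 0, 0, -0.95, 0.2], [0, 0, 0, 0, 0, -0.87, 0.2], [0.4, -0.4, 0, 0, 0, 0, 0.2], [0.6, -0.65, 0, 0, 0, 0, 0.2], [0.6, -0.65, 0, 0, 0, 0, 0.2]]])

```text
clock: 27.08
tool_pos: [0.521, 0.0328, 0.2343]
eef_rot: [[-0.66, -0.751, -0.003], [-0.751, 0.66, 0.0], [0.002, 0.003, -1.0]]
force: [0.1, 0.4, -0.0]
grip_width: 0.0515
gripper_force: 0.0
```

move_arm(deltas=[[[0.6, -0.65, 0, 0, 0, 0, 0.2], [0.6, -0.65, 0, 0, 0, 0, 0.2], [0.6, -0.65, 0, 0, 0, 0, 0.2], [0.6, -0.65, 0, 0, 0, 0, 0.2], [0.6, -0.65, 0, 0, 0, 0, 0.2], [0.6, -0.7, 0, 0, 0, 0, 0.2], [0, 0, 0, 0, 0, 0, 0.2], [0, 0, 0, 0, 0, 0, 0.2]]])

```text
clock: 28.08
tool_pos: [0.5506, -0.2311, 0.2347]
eef_rot: [[-0.661, -0.751, -0.003], [-0.751, 0.661, 0.002], [0.0, 0.003, -1.0]]
force: [-0.4, 0.4, -0.5]
grip_width: 0.0512
gripper_force: 0.0
```

```bash
python3 plan.py 549.2,-237.3,69,228.7; python3 bars.py
```

```text
now [ 550.6 -231.1  234.7] -131.36 tilt [-0.0026  0.0021] w 0.0512 F [-0.4  0.4 -0.5] t 28.1
-> (549.2, -237.3, 69.0, 228.7) turn -0.01 shift [ 0.11 -0.06  3.31] q6~ -72
top cart 162 0.0932 [ 435.4 -391.8] [17.1 60.7] -29.8
scene cart 112 0.0922 [ 438.9 -390.5] [23.4 60.8] -30.6
scene cart 120 0.0922 [ 398.7 -252.8] [22.3 61.3] -15.5
scene cap 110 0.0657 [ 678.7 -299.2] [17.6 55.5] -54.8
```

move_arm(deltas=[[[0.11, -0.06, 0.3, 0, 0, 0, 0.2], [0, 0, 0.6, 0, 0, 0, 0.2], [0, 0, 0.7, 0, 0, 0, 0.2], [0, 0, 0.7, 0, 0, 0, 0.2], [0, 0, 0.6, 0, 0, 0, 0.2], [0, 0, 0.4, 0, 0, 0, 0.2], [0, 0, 0, 0, 0, 0, 0.2]]])

```text
clock: 29.05
tool_pos: [0.5479, -0.2364, 0.0687]
eef_rot: [[-0.66, -0.751, -0.004], [-0.751, 0.66, 0.003], [0.001, 0.005, -1.0]]
force: [-0.6, 0.0, -0.3]
grip_width: 0.0514
gripper_force: 0.0
```

move_arm(deltas=[[[0, 0, 0, 0, 0, 0, -1], [0, 0, 0, 0, 0, 0, -1], [0, 0, 0, 0, 0, 0, -1], [0, 0, 0, 0, 0, 0, -1], [0, 0, 0, 0, 0, 0, -1]]], grip_force=90)

```text
clock: 29.68
tool_pos: [0.551, -0.2383, 0.0726]
eef_rot: [[-0.66, -0.751, 0.002], [-0.751, 0.66, -0.001], [-0.001, -0.002, -1.0]]
force: [-0.3, 1.4, 5.4]
grip_width: 0.0141
gripper_force: 88.9
```

move_arm(deltas=[[[0, 0, -0.2, 0, 0, 0, -1], [0, 0, -0.5, 0, 0, 0, -1], [0, 0, -0.7, 0, 0, 0, -1], [0, 0, -0.8, 0, 0, 0, -1], [0, 0, -0.8, 0, 0, 0, -1], [0, 0, -0.8, 0, 0, 0, -1], [0, 0, -0.6, 0, 0, 0, -1], [0, 0, 0, 0, 0, 0, -1]]])

```text
clock: 30.68
tool_pos: [0.5512, -0.2388, 0.294]
eef_rot: [[-0.661, -0.751, 0.005], [-0.751, 0.661, -0.003], [-0.001, -0.005, -1.0]]
force: [-0.2, -0.9, -2.4]
grip_width: 0.0142
gripper_force: 88.2
```

```bash
python3 plan.py 549,-237,285,215.5 524.8,30.3,285,215.5; python3 held.py 69
```

```text
now [ 551.2 -238.8  294. ] -131.35 tilt [ 0.0046 -0.0027] w 0.0142 F [-0.2 -0.9 -2.4] t 30.7
-> (549.0, -237.0, 285.0, 215.5) turn 1.53 shift [0.02 0.06 0.18] q6~ -59
-> (524.8, 30.3, 285.0, 215.5) turn 0.0 shift [-2.71  4.63 -0.  ] q6~ -32
top flangetop 55 mean [ 0.5581 -0.2093  0.2555] min [ 0.5318 -0.2285] max [ 0.5848 -0.2025]
top flange 61 mean [ 0.5569 -0.2092  0.255 ] min [ 0.5303 -0.2285] max [ 0.5848 -0.2025]
top drum 86 mean [ 0.5532 -0.213   0.2822] min [ 0.5366 -0.2243] max [ 0.5778 -0.2067]
scene flangetop 125 mean [ 0.5686 -0.2222  0.2554] min [ 0.5224 -0.2701] max [ 0.5918 -0.2012]
scene flange 176 mean [ 0.5693 -0.2216  0.2532] min [ 0.5224 -0.2701] max [ 0.5918 -0.1994]
scene drum 359 mean [ 0.5631 -0.2277  0.2787] min [ 0.5195 -0.2718] max [ 0.5874 -0.2039]
scene spigot 51 mean [ 0.5651 -0.2251  0.2303] min [ 0.5429 -0.2496] max [ 0.5733 -0.2158]
tcp [ 0.5512 -0.2388  0.294 ]
```

move_arm(deltas=[[[0, 0, 0, 0, 0, 0.8, -1], [0, 0, 0, 0, 0, 0.73, -1], [-0.3, 0.5, 0.05, 0, 0, 0, -1], [-0.48, 0.84, 0.05, 0, 0, 0, -1], [-0.48, 0.84, 0.05, 0, 0, 0, -1], [-0.48, 0.84, 0, 0, 0, 0, -1], [-0.48, 0.84, 0, 0, 0, 0, -1], [-0.47, 0.83, 0, 0, 0, 0, -1]]])

```text
clock: 31.78
tool_pos: [0.5217, 0.0326, 0.2815]
eef_rot: [[-0.814, -0.581, -0.004], [-0.581, 0.814, 0.0], [0.003, 0.003, -1.0]]
force: [0.8, -0.6, -1.1]
grip_width: 0.0137
gripper_force: 88.1
```

move_arm(deltas=[[[0, 0, 0, 0, 0, 0, -1], [0, 0, 0, 0, 0, 0, -1], [0, 0, 0, 0, 0, 0, -1]]])

```text
clock: 32.15
tool_pos: [0.5232, 0.03, 0.283]
eef_rot: [[-0.815, -0.579, -0.001], [-0.579, 0.815, -0.0], [0.001, 0.001, -1.0]]
force: [0.0, -0.7, -1.3]
grip_width: 0.0144
gripper_force: 88.4
```

```bash
python3 plan.py 524.8,30.3,190,215.5; python3 held.py 69
```

```text
now [523.2  30.  283. ] -144.59 tilt [-0.0014 -0.0001] w 0.0144 F [ 0.  -0.7 -1.3] t 32.1
-> (524.8, 30.3, 190.0, 215.5) turn -0.01 shift [-0.03 -0.01  1.86] q6~ -32
top flangetop 30 mean [ 0.5161 -0.0029  0.2446] min [ 0.4989 -0.0055] max [0.5361 0.0017]
top flange 30 mean [ 0.5158 -0.0029  0.2442] min [ 0.4989 -0.0055] max [0.5361 0.0017]
top drum 10 mean [ 0.5207 -0.0016  0.2675] min [ 0.51   -0.0036] max [ 0.532  -0.0011]
scene flangetop 165 mean [0.5429 0.043  0.245 ] min [ 0.4955 -0.0024] max [0.5625 0.0671]
scene flange 180 mean [0.544  0.0427 0.2439] min [ 0.4955 -0.0024] max [0.5625 0.0671]
scene drum 426 mean [0.5382 0.0378 0.2694] min [ 0.4954 -0.0029] max [0.5596 0.0627]
scene spigot 47 mean [0.5415 0.0403 0.221 ] min [0.5207 0.0217] max [0.5503 0.0503]
tcp [0.5232 0.03   0.283 ]
```

move_arm(deltas=[[[-0.03, -0.01, 0.2, 0, 0, 0, -1], [0, 0, 0.4, 0, 0, 0, -1], [0, 0, 0.4, 0, 0, 0, -1], [0, 0, 0.4, 0, 0, 0, -1], [0, 0, 0.3, 0, 0, 0, -1], [0, 0, 0.2, 0, 0, 0, -1], [0, 0, 0.06, 0, 0, 0, -1], [0, 0, 0, 0, 0, 0, -1]]])

```text
clock: 33.25
tool_pos: [0.5251, 0.0314, 0.186]
eef_rot: [[-0.814, -0.581, 0.0], [-0.581, 0.814, 0.0], [-0.0, -0.0, -1.0]]
force: [0.7, -0.5, -1.7]
grip_width: 0.0137
gripper_force: 88.4
```

move_arm(deltas=[[[0, 0, 0.06, 0, 0, 0, -1], [0, 0, 0.06, 0, 0, 0, -1], [0, 0, 0.04, 0, 0, 0, -1], [0, 0, 0, 0, 0, 0, -1], [0, 0, 0, 0, 0, 0, -1]]])

```text
clock: 33.88
tool_pos: [0.5249, 0.0315, 0.1778]
eef_rot: [[-0.814, -0.581, 0.0], [-0.581, 0.814, 0.0], [-0.0, 0.0, -1.0]]
force: [0.3, 0.5, -1.5]
grip_width: 0.0141
gripper_force: 88.4
```

move_arm(deltas=[[[0, 0, 0.08, 0, 0, 0, -1], [0, 0, 0.08, 0, 0, 0, -1], [0, 0, 0.08, 0, 0, 0, -1], [0, 0, 0, 0, 0, 0, -1], [0, 0, 0, 0, 0, 0, -1]]])

```text
clock: 34.5
tool_pos: [0.5254, 0.0315, 0.1671]
eef_rot: [[-0.814, -0.581, 0.002], [-0.581, 0.814, 0.0], [-0.002, -0.001, -1.0]]
force: [-2.2, 0.4, 7.9]
grip_width: 0.0142
gripper_force: 89.8
```

move_arm(deltas=[[[0, 0, 0.01, 0, 0, 0.5, -1], [0, 0, 0, 0, 0, 0.9, -1], [0, 0, 0, 0, 0, 0.9, -1], [0, 0, 0, 0, 0, 0.9, -1], [0, 0, 0, 0, 0, 0.9, -1], [0, 0, 0, 0, 0, 0.9, -1], [0, 0, 0, 0, 0, 0.9, -1], [0, 0, 0, 0, 0, 0.9, -1]]])

```text
clock: 35.5
tool_pos: [0.5267, 0.0311, 0.1671]
eef_rot: [[-0.919, 0.393, 0.005], [0.393, 0.919, -0.001], [-0.005, 0.001, -1.0]]
force: [0.6, -0.9, 8.1]
grip_width: 0.0144
gripper_force: 89.8
```

move_arm(deltas=[[[0, 0, 0, 0, 0, 0.55, -1], [0, 0, 0, 0, 0, 0, -1], [0, 0, 0, 0, 0, 0, -1]]])

```text
clock: 35.88
tool_pos: [0.5261, 0.0303, 0.167]
eef_rot: [[-0.885, 0.465, 0.003], [0.465, 0.885, -0.003], [-0.004, -0.001, -1.0]]
force: [-1.9, -2.3, 8.4]
grip_width: 0.0144
gripper_force: 89.9
```

```bash
python3 plan.py 524.8,30.3,167,152.5;python3 -c "
from cell import robot;print(robot.get_obs()['wrist_torque'])"
```

```text
now [526.1  30.3 167. ] 152.31 tilt [ 0.0033 -0.0026] w 0.0144 F [-1.9 -2.3  8.4] t 35.9
-> (524.8, 30.3, 167.0, 152.5) turn -0.02 shift [ 0.02 -0.01 -0.  ] q6~ 31
[-0.58574173  0.50359963 -0.02129216]
```

move_arm(deltas=[[[0, 0, 0, 0, 0, 0.15, -1], [0, 0, -0.04, 0, 0, 0, -1], [0, 0, 0, 0, 0, 0, 0.2], [0, 0, 0, 0, 0, 0, 0.2], [0, 0, 0, 0, 0, 0, 0.2], [0, 0, -0.4, 0, 0, 0, 0.2], [0, 0, -0.7, 0, 0, 0, 0.2], [0, 0, -0.7, 0, 0, 0, 0.2]]])

```text
clock: 36.88
tool_pos: [0.5244, 0.0317, 0.2577]
eef_rot: [[-0.875, 0.484, -0.001], [0.484, 0.875, 0.001], [0.001, -0.0, -1.0]]
force: [0.3, -0.2, 0.7]
grip_width: 0.0514
gripper_force: 0.0
```

move_arm(deltas=[[[0, 0, 0, 0, 0, 0, 0.2], [0, 0, 0, 0, 0, 0, 0.2]]])

```text
clock: 37.12
tool_pos: [0.5247, 0.0316, 0.2566]
eef_rot: [[-0.875, 0.484, -0.001], [0.484, 0.875, 0.0], [0.001, -0.0, -1.0]]
force: [0.1, -0.1, 0.2]
grip_width: 0.0511
gripper_force: 0.0
```

```bash
python3 lk.py; python3 bars.py;python3 plan.py 526,30.3,260,163 395,-253,260,163
```

```text
scene trap capbar 201 0.1609 [513.4 150.6] [20.7 57.8] -57.8
scene a capbar 307 0.1615 [538.9  39.4] [42.9 63.2] -51.0
scene a cartbar 184 0.1909 [528.5  30.6] [19.5 58.9] -28.7
top cart 156 0.0934 [ 435.2 -392.1] [17.1 60.2] -30.7
top cart 158 0.0933 [ 394.4 -253.5] [16.8 60.5] -18.0
top cap 115 0.0639 [ 387.9 -274.2] [18.5 57.8] -16.4
scene cart 117 0.0922 [ 438.9 -389.8] [24.3 60.9] -25.7
scene cart 119 0.0922 [ 397.2 -252.9] [19.9 62.8] -16.9
scene cap 110 0.0656 [ 678.6 -296.7] [16.8 54.2] -56.8
now [524.1  31.5 256. ] 151.05 tilt [-0.0025  0.0003] w 0.0512 F [-0.5  0.4  0.6] t 37.3
-> (526.0, 30.3, 260.0, 163.0) turn -1.39 shift [-0.04 -0.01 -0.08] q6~ 20
-> (395.0, -253.0, 260.0, 163.0) turn 0.0 shift [ 0.85 -6.18 -0.  ] q6~ -16
```

move_arm(deltas=[[[0, 0, 0, 0, 0, -0.7, 0.2], [0, 0, 0, 0, 0, -0.65, 0.2], [0.1, -0.5, 0, 0, 0, 0, 0.2], [0.12, -0.95, 0, 0, 0, 0, 0.2], [0.12, -0.95, 0, 0, 0, 0, 0.2], [0.12, -0.95, 0, 0, 0, 0, 0.2], [0.12, -0.95, 0, 0, 0, 0, 0.2], [0.12, -0.95, 0, 0, 0, 0, 0.2]]])

```text
clock: 38.33
tool_pos: [0.4121, -0.2097, 0.2567]
eef_rot: [[-0.955, 0.298, -0.001], [0.298, 0.955, 0.001], [0.001, 0.0, -1.0]]
force: [0.4, -0.2, 0.7]
grip_width: 0.0513
gripper_force: 0.0
```

move_arm(deltas=[[[0.11, -0.94, 0, 0, 0, 0, 0.2], [0, 0, 0, 0, 0, 0, 0.2], [0, 0, 0, 0, 0, 0, 0.2]]])

```text
clock: 38.7
tool_pos: [0.3937, -0.2513, 0.2567]
eef_rot: [[-0.954, 0.298, -0.001], [0.298, 0.954, 0.001], [0.001, 0.001, -1.0]]
force: [0.2, -0.2, 0.1]
grip_width: 0.0512
gripper_force: 0.0
```

```bash
python3 plan.py 395,-253.3,69,162.7; python3 bars.py; python3 lk.py
```

```text
now [ 393.7 -251.3  256.7] 162.63 tilt [-0.0006  0.0014] w 0.0512 F [ 0.2 -0.2  0.1] t 38.7
-> (395.0, -253.3, 69.0, 162.7) turn -0.01 shift [-0.04 -0.03  3.75] q6~ -15
scene cart 110 0.0919 [ 438.6 -390.5] [21.8 60.9] -30.3
scene cart 116 0.0922 [ 397.7 -252.5] [21.1 61.1] -22.2
top trap capbar 169 0.1614 [510.9 150. ] [17.3 59.3] -55.9
top a capbar 359 0.1617 [525.3  29.9] [62.7 62.6] 86.2
top a cartbar 170 0.1913 [524.8  30.3] [16.4 59.4] -29.4
scene trap capbar 203 0.1607 [512.8 150.5] [21.5 57.8] -58.8
scene a capbar 308 0.1615 [536.5  36.7] [43.4 62.6] -53.9
scene a cartbar 187 0.1909 [528.3  30.8] [17.7 60. ] -29.1
```

move_arm(deltas=[[[-0.03, -0.03, 0.4, 0, 0, 0, 0.2], [0, 0, 0.7, 0, 0, 0, 0.2], [0, 0, 0.8, 0, 0, 0, 0.2], [0, 0, 0.7, 0, 0, 0, 0.2], [0, 0, 0.6, 0, 0, 0, 0.2], [0, 0, 0.4, 0, 0, 0, 0.2], [0, 0, 0.15, 0, 0, 0, 0.2], [0, 0, 0, 0, 0, 0, 0.2]]])

```text
clock: 39.9
tool_pos: [0.3951, -0.2533, 0.0698]
eef_rot: [[-0.955, 0.297, -0.0], [0.297, 0.955, 0.0], [0.0, 0.0, -1.0]]
force: [-0.3, 0.3, -0.1]
grip_width: 0.0513
gripper_force: 0.0
```

move_arm(deltas=[[[0, 0, 0, 0, 0, 0, -1], [0, 0, 0, 0, 0, 0, -1], [0, 0, 0, 0, 0, 0, -1], [0, 0, 0, 0, 0, 0, -1], [0, 0, 0, 0, 0, 0, -1]]], grip_force=90)

```text
clock: 40.52
tool_pos: [0.3958, -0.2543, 0.0709]
eef_rot: [[-0.955, 0.298, 0.002], [0.298, 0.955, -0.001], [-0.002, -0.0, -1.0]]
force: [0.4, 1.0, 5.3]
grip_width: 0.014
gripper_force: 88.6
```

move_arm(deltas=[[[0, 0, -0.2, 0, 0, 0, -1], [0, 0, -0.5, 0, 0, 0, -1], [0, 0, -0.7, 0, 0, 0, -1], [0, 0, -0.8, 0, 0, 0, -1], [0, 0, -0.8, 0, 0, 0, -1], [0, 0, -0.8, 0, 0, 0, -1], [0, 0, -0.6, 0, 0, 0, -1], [0, 0, 0, 0, 0, 0, -1]]])

```text
clock: 41.52
tool_pos: [0.3959, -0.2547, 0.2922]
eef_rot: [[-0.954, 0.298, 0.004], [0.298, 0.954, -0.003], [-0.005, -0.002, -1.0]]
force: [0.2, -0.4, -1.9]
grip_width: 0.0141
gripper_force: 88.0
```

```bash
python3 plan.py 395,-253,290,200.9 643.5,44.3,290,200.9
```

```text
now [ 395.9 -254.7  292.2] 162.64 tilt [ 0.0037 -0.0032] w 0.0141 F [ 0.2 -0.4 -1.9] t 41.5
-> (395.0, -253.0, 290.0, 200.9) turn -4.45 shift [0.   0.04 0.04] q6~ -54
-> (643.5, 44.3, 290.0, 200.9) turn 0.0 shift [-6.76  3.78 -0.  ] q6~ -17
```

move_arm(deltas=[[[0, 0, 0, 0, 0, -0.85, -1], [0, 0, 0, 0, 0, -0.9, -1], [0, 0, 0, 0, 0, -0.9, -1], [0, 0, 0, 0, 0, -0.9, -1], [0, 0, 0, 0, 0, -0.9, -1], [-0.4, 0.24, 0, 0, 0, 0, -1], [-0.7, 0.4, 0, 0, 0, 0, -1], [-0.7, 0.4, 0, 0, 0, 0, -1]]])

```text
clock: 42.52
tool_pos: [0.4601, -0.172, 0.2879]
eef_rot: [[-0.935, -0.356, -0.003], [-0.356, 0.935, 0.001], [0.002, 0.002, -1.0]]
force: [0.3, -1.3, -2.1]
grip_width: 0.0143
gripper_force: 87.9
```

move_arm(deltas=[[[-0.7, 0.4, 0, 0, 0, 0, -1], [-0.7, 0.4, 0, 0, 0, 0, -1], [-0.7, 0.4, 0, 0, 0, 0, -1], [-0.7, 0.4, 0, 0, 0, 0, -1], [-0.7, 0.4, 0, 0, 0, 0, -1], [-0.7, 0.38, 0, 0, 0, 0, -1], [-0.6, 0.33, 0, 0, 0, 0, -1], [0, 0, 0, 0, 0, 0, -1]]])

```text
clock: 43.52
tool_pos: [0.6365, 0.041, 0.2867]
eef_rot: [[-0.933, -0.359, -0.004], [-0.359, 0.933, 0.001], [0.003, 0.002, -1.0]]
force: [0.3, 0.2, -2.1]
grip_width: 0.0144
gripper_force: 87.9
```

move_arm(deltas=[[[0, 0, 0, 0, 0, 0, -1], [0, 0, 0, 0, 0, 0, -1], [0, 0, 0, 0, 0, 0, -1]]])

```text
clock: 43.9
tool_pos: [0.6359, 0.0383, 0.2901]
eef_rot: [[-0.935, -0.356, 0.0], [-0.356, 0.935, -0.0], [-0.0, -0.0, -1.0]]
force: [0.5, 0.0, -1.9]
grip_width: 0.0142
gripper_force: 87.9
```

```bash
python3 plan.py 643.7,44.3,190,200.9; python3 held.py 69; python3 bars.py
```

```text
now [635.9  38.3 290.1] -159.17 tilt [ 0.0002 -0.    ] w 0.0142 F [ 0.5  0.  -1.9] t 43.9
-> (643.7, 44.3, 190.0, 200.9) turn -0.01 shift [-0.19  0.06  2.  ] q6~ -17
top flangetop 40 mean [0.6265 0.0069 0.2523] min [0.6052 0.0007] max [0.6567 0.0147]
top flange 41 mean [0.625  0.0071 0.2519] min [0.6052 0.0007] max [0.6567 0.0147]
top drum 64 mean [0.6309 0.0103 0.2797] min [0.613  0.0046] max [0.6518 0.014 ]
scene flangetop 193 mean [0.6549 0.0509 0.2526] min [0.6084 0.0045] max [0.6754 0.0747]
scene flange 198 mean [0.6551 0.0512 0.2519] min [0.6084 0.0045] max [0.6754 0.0747]
scene drum 484 mean [0.6491 0.0484 0.2773] min [0.6067 0.005 ] max [0.6707 0.0712]
scene spigot 40 mean [0.6538 0.0488 0.229 ] min [0.6359 0.0309] max [0.6646 0.0574]
tcp [0.6359 0.0383 0.2901]
top cart 159 0.0933 [ 435.3 -392.2] [17.  60.1] -30.3
scene cart 115 0.0912 [ 438.4 -391.2] [24.6 61. ] -29.4
scene cap 110 0.0659 [ 678.3 -297.7] [16.2 55.5] -58.9
```

move_arm(deltas=[[[-0.19, 0.06, 0.2, 0, 0, 0, -1], [0, 0, 0.4, 0, 0, 0, -1], [0, 0, 0.4, 0, 0, 0, -1], [0, 0, 0.4, 0, 0, 0, -1], [0, 0, 0.3, 0, 0, 0, -1], [0, 0, 0.25, 0, 0, 0, -1], [0, 0, 0.1, 0, 0, 0, -1], [0, 0, 0, 0, 0, 0, -1]]])

```text
clock: 45.1
tool_pos: [0.6441, 0.0454, 0.1872]
eef_rot: [[-0.934, -0.357, -0.0], [-0.357, 0.934, 0.0], [0.0, 0.0, -1.0]]
force: [-0.5, 0.5, -0.8]
grip_width: 0.0144
gripper_force: 88.0
```

move_arm(deltas=[[[0, 0, 0.06, 0, 0, 0, -1], [0, 0, 0.06, 0, 0, 0, -1], [0, 0, 0.06, 0, 0, 0, -1], [0, 0, 0, 0, 0, 0, -1], [0, 0, 0, 0, 0, 0, -1]]])

```text
clock: 45.72
tool_pos: [0.6442, 0.0454, 0.1784]
eef_rot: [[-0.934, -0.357, 0.0], [-0.357, 0.934, 0.0], [-0.0, 0.0, -1.0]]
force: [0.4, -0.2, -2.0]
grip_width: 0.0141
gripper_force: 88.0
```

move_arm(deltas=[[[0, 0, 0.08, 0, 0, 0, -1], [0, 0, 0.08, 0, 0, 0, -1], [0, 0, 0.08, 0, 0, 0, -1], [0, 0, 0, 0, 0, 0, -1], [0, 0, 0, 0, 0, 0, -1]]])

```text
clock: 46.35
tool_pos: [0.6445, 0.0453, 0.1675]
eef_rot: [[-0.934, -0.357, 0.002], [-0.357, 0.934, 0.0], [-0.002, -0.001, -1.0]]
force: [-1.5, -0.8, 6.1]
grip_width: 0.0143
gripper_force: 89.1
```

move_arm(deltas=[[[0, 0, 0.04, 0, 0, 0, -1], [0, 0, 0, 0, 0, 0, -1], [0, 0, 0, 0, 0, 0, -1]]])

```text
clock: 46.72
tool_pos: [0.6445, 0.0453, 0.1659]
eef_rot: [[-0.934, -0.357, 0.002], [-0.357, 0.934, 0.0], [-0.002, -0.001, -1.0]]
force: [-2.5, 0.5, 7.5]
grip_width: 0.0141
gripper_force: 89.2
```

move_arm(deltas=[[[0, 0, 0, 0, 0, 0.5, -1], [0, 0, 0, 0, 0, 0.9, -1], [0, 0, 0, 0, 0, 0.9, -1], [0, 0, 0, 0, 0, 0.9, -1], [0, 0, 0, 0, 0, 0.9, -1], [0, 0, 0, 0, 0, 0.9, -1], [0, 0, 0, 0, 0, 0.9, -1], [0, 0, 0, 0, 0, 0.9, -1]]])

```text
clock: 47.72
tool_pos: [0.6457, 0.0452, 0.1663]
eef_rot: [[-0.79, 0.613, 0.004], [0.613, 0.79, -0.0], [-0.004, 0.002, -1.0]]
force: [-0.3, -0.2, 6.9]
grip_width: 0.0146
gripper_force: 89.3
```

move_arm(deltas=[[[0, 0, 0, 0, 0, 0.65, -1], [0, 0, 0, 0, 0, 0, -1], [0, 0, 0, 0, 0, 0, -1]]])

```text
clock: 48.1
tool_pos: [0.6446, 0.0444, 0.1662]
eef_rot: [[-0.729, 0.684, 0.002], [0.684, 0.729, -0.002], [-0.003, 0.0, -1.0]]
force: [-3.1, -1.4, 8.6]
grip_width: 0.0141
gripper_force: 89.5
```

```bash
python3 plan.py 643.7,44.3,167,137.9
```

```text
now [644.6  44.4 166.2] 136.84 tilt [ 0.0024 -0.0019] w 0.0141 F [-3.1 -1.4  8.6] t 48.1
-> (643.7, 44.3, 167.0, 137.9) turn -0.12 shift [ 0.01 -0.01 -0.02] q6~ 46
```

move_arm(deltas=[[[0, 0, -0.04, 0, 0, 0, -1], [0, 0, 0, 0, 0, 0, 0.2], [0, 0, 0, 0, 0, 0, 0.2], [0, 0, 0, 0, 0, 0, 0.2], [0, 0, -0.4, 0, 0, 0, 0.2], [0, 0, -0.8, 0, 0, 0, 0.2], [0, 0, -0.8, 0, 0, 0, 0.2], [0, 0, 0, 0, 0, 0, 0.2]]])

```text
clock: 49.1
tool_pos: [0.6461, 0.0454, 0.2701]
eef_rot: [[-0.73, 0.684, 0.007], [0.684, 0.73, 0.0], [-0.005, 0.005, -1.0]]
force: [0.2, -0.7, -0.1]
grip_width: 0.0511
gripper_force: 0.0
```

```bash
python3 lk.py; python3 bars.py;python3 plan.py 644,44,265,149.8 435.8,-392,265,149.8
```

```text
top a capbar 184 0.1613 [517.   11.7] [25.1 59.8] -28.0
top a cartbar 67 0.1908 [534.2  25.1] [15.9 38.5] -27.8
scene trap capbar 201 0.161 [513.1 150.6] [20.6 57.8] -57.0
scene a capbar 308 0.1616 [538.2  38. ] [40.2 62.5] -53.3
scene a cartbar 185 0.1905 [528.5  30.2] [19.4 61.1] -29.2
scene c capbar 352 0.162 [657.4  52.3] [41.2 63.7] -59.6
scene c cartbar 218 0.1909 [646.1  45.5] [20.  59.1] -42.5
top cart 162 0.0934 [ 434.6 -392.3] [18.  60.9] -29.3
scene cart 111 0.0924 [ 438.3 -391.6] [22.4 59.4] -30.9
scene cap 105 0.0654 [ 679.1 -297.7] [16.6 55.3] -57.0
now [643.5  45.4 264.7] 136.87 tilt [-0.0026  0.0002] w 0.0508 F [0.4 0.8 1.2] t 49.3
-> (644.0, 44.0, 265.0, 149.8) turn -1.5 shift [-0.02 -0.02 -0.01] q6~ 34
-> (435.8, -392.0, 265.0, 149.8) turn 0.0 shift [-0.79 -9.63 -0.  ] q6~ -12
```

move_arm(deltas=[[[0, 0, 0, 0, 0, -0.75, 0.2], [0, 0, 0, 0, 0, -0.75, 0.2], [-0.05, -0.6, 0, 0, 0, 0, 0.2], [-0.08, -0.95, 0, 0, 0, 0, 0.2], [-0.08, -0.95, 0, 0, 0, 0, 0.2], [-0.08, -0.95, 0, 0, 0, 0, 0.2], [-0.08, -0.95, 0, 0, 0, 0, 0.2], [-0.08, -0.95, 0, 0, 0, 0, 0.2]]])

```text
clock: 50.3
tool_pos: [0.5272, -0.198, 0.2647]
eef_rot: [[-0.864, 0.504, -0.002], [0.504, 0.864, 0.001], [0.003, -0.0, -1.0]]
force: [1.3, -1.2, 0.8]
grip_width: 0.0514
gripper_force: 0.0
```

move_arm(deltas=[[[-0.08, -0.95, 0, 0, 0, 0, 0.2], [-0.08, -0.95, 0, 0, 0, 0, 0.2], [-0.08, -0.95, 0, 0, 0, 0, 0.2], [-0.08, -0.95, 0, 0, 0, 0, 0.2], [-0.05, -0.5, 0, 0, 0, 0, 0.2], [0, 0, 0, 0, 0, 0, 0.2], [0, 0, 0, 0, 0, 0, 0.2], [0, 0, 0, 0, 0, 0, 0.2]]])

```text
clock: 51.3
tool_pos: [0.4369, -0.391, 0.2659]
eef_rot: [[-0.865, 0.502, -0.0], [0.502, 0.865, 0.001], [0.001, 0.001, -1.0]]
force: [0.4, 0.3, 0.5]
grip_width: 0.0513
gripper_force: 0.0
```

```bash
python3 plan.py 435.6,-392,69,149.8; python3 bars.py
```

```text
now [ 436.9 -391.   265.9] 149.85 tilt [-0.0003  0.0009] w 0.0513 F [0.4 0.3 0.5] t 51.3
-> (435.6, -392.0, 69.0, 149.8) turn 0.01 shift [ 0.01 -0.03  3.94] q6~ -12
top cart 158 0.0927 [ 435.3 -391.6] [16.7 60.2] -30.2
scene cart 115 0.0922 [ 439.  -390.9] [23.1 61.1] -28.8
scene cap 107 0.0652 [ 678.8 -297.8] [16.1 55.7] -56.6
```

move_arm(deltas=[[[0.01, -0.03, 0.4, 0, 0, 0, 0.2], [0, 0, 0.8, 0, 0, 0, 0.2], [0, 0, 0.8, 0, 0, 0, 0.2], [0, 0, 0.7, 0, 0, 0, 0.2], [0, 0, 0.6, 0, 0, 0, 0.2], [0, 0, 0.4, 0, 0, 0, 0.2], [0, 0, 0.23, 0, 0, 0, 0.2], [0, 0, 0, 0, 0, 0, 0.2]]])

```text
clock: 52.4
tool_pos: [0.4352, -0.3925, 0.0693]
eef_rot: [[-0.864, 0.503, -0.001], [0.503, 0.864, 0.001], [0.001, 0.001, -1.0]]
force: [0.1, 0.4, -0.3]
grip_width: 0.0512
gripper_force: 0.0
```

move_arm(deltas=[[[0, 0, 0, 0, 0, 0, -1], [0, 0, 0, 0, 0, 0, -1], [0, 0, 0, 0, 0, 0, -1], [0, 0, 0, 0, 0, 0, -1], [0, 0, 0, 0, 0, 0, -1]]], grip_force=90)

```text
clock: 53.02
tool_pos: [0.4362, -0.3939, 0.071]
eef_rot: [[-0.864, 0.503, 0.002], [0.503, 0.864, -0.002], [-0.002, -0.0, -1.0]]
force: [0.5, 1.1, 6.2]
grip_width: 0.0142
gripper_force: 88.9
```

move_arm(deltas=[[[0, 0, -0.2, 0, 0, 0, -1], [0, 0, -0.5, 0, 0, 0, -1], [0, 0, -0.7, 0, 0, 0, -1], [0, 0, -0.8, 0, 0, 0, -1], [0, 0, -0.8, 0, 0, 0, -1], [0, 0, -0.8, 0, 0, 0, -1], [0, 0, -0.6, 0, 0, 0, -1], [0, 0, 0, 0, 0, 0, -1]]])

```text
clock: 54.02
tool_pos: [0.4361, -0.3942, 0.2921]
eef_rot: [[-0.864, 0.504, 0.003], [0.504, 0.864, -0.003], [-0.004, -0.001, -1.0]]
force: [0.7, 0.1, -2.2]
grip_width: 0.0143
gripper_force: 88.2
```

```bash
python3 plan.py 436,-392,290,161 629,163.3,290,161
```

```text
now [ 436.1 -394.2  292.1] 149.75 tilt [ 0.0029 -0.0034] w 0.0143 F [ 0.7  0.1 -2.2] t 54.0
-> (436.0, -392.0, 290.0, 161.0) turn -1.31 shift [0.02 0.04 0.04] q6~ -23
-> (629.0, 163.3, 290.0, 161.0) turn 0.0 shift [-0.03 11.76 -0.  ] q6~ 34
```

move_arm(deltas=[[[0, 0, 0, 0, 0, -0.65, -1], [0, 0, 0, 0, 0, -0.66, -1], [0, 0.6, 0, 0, 0, 0, -1], [0, 0.9, 0, 0, 0, 0, -1], [0, 0.9, 0, 0, 0, 0, -1], [0, 0.9, 0, 0, 0, 0, -1], [0, 0.9, 0, 0, 0, 0, -1], [0, 0.9, 0, 0, 0, 0, -1]]])

```text
clock: 55.02
tool_pos: [0.5175, -0.1503, 0.2874]
eef_rot: [[-0.946, 0.325, -0.004], [0.325, 0.946, 0.001], [0.004, 0.0, -1.0]]
force: [1.2, -0.4, -2.9]
grip_width: 0.0144
gripper_force: 88.2
```

move_arm(deltas=[[[0, 0.9, 0, 0, 0, 0, -1], [0, 0.9, 0, 0, 0, 0, -1], [0, 0.9, 0, 0, 0, 0, -1], [0, 0.9, 0, 0, 0, 0, -1], [0, 0.9, 0, 0, 0, 0, -1], [0, 0.9, 0, 0, 0, 0, -1], [0, 0.9, 0, 0, 0, 0, -1], [0, 0.4, 0, 0, 0, 0, -1]]])

```text
clock: 56.02
tool_pos: [0.6266, 0.167, 0.2866]
eef_rot: [[-0.946, 0.323, -0.004], [0.323, 0.946, -0.0], [0.004, -0.002, -1.0]]
force: [0.3, -0.4, -2.4]
grip_width: 0.0142
gripper_force: 88.4
```

move_arm(deltas=[[[0, 0, 0, 0, 0, 0, -1], [0, 0, 0, 0, 0, 0, -1], [0, 0, 0, 0, 0, 0, -1]]])

```text
clock: 56.4
tool_pos: [0.6269, 0.1635, 0.2895]
eef_rot: [[-0.945, 0.327, -0.001], [0.327, 0.945, -0.0], [0.001, -0.001, -1.0]]
force: [-0.6, 0.3, -1.6]
grip_width: 0.0142
gripper_force: 88.4
```

```bash
python3 plan.py 629.3,163.3,190,161; python3 held.py 69
```

```text
now [626.9 163.5 289.5] 160.94 tilt [-0.0008 -0.0003] w 0.0142 F [-0.6  0.3 -1.6] t 56.4
-> (629.3, 163.3, 190.0, 161.0) turn -0.01 shift [-0.05  0.01  1.99] q6~ 34
top flangetop 83 mean [0.6002 0.1504 0.2521] min [0.5883 0.1279] max [0.6235 0.1819]
top flange 81 mean [0.6003 0.1499 0.2515] min [0.5883 0.1279] max [0.6235 0.1826]
top drum 165 mean [0.6043 0.153  0.2783] min [0.5921 0.1318] max [0.6229 0.1852]
scene flangetop 203 mean [0.6478 0.1745 0.2521] min [0.6018 0.1267] max [0.6648 0.2015]
scene flange 205 mean [0.6478 0.175  0.2517] min [0.6018 0.1267] max [0.6648 0.2015]
scene drum 510 mean [0.6419 0.1757 0.2768] min [0.6022 0.1331] max [0.6616 0.1979]
scene spigot 40 mean [0.6459 0.167  0.2276] min [0.6331 0.1523] max [0.6556 0.184 ]
tcp [0.6269 0.1635 0.2895]
```

move_arm(deltas=[[[-0.05, 0.01, 0.2, 0, 0, 0, -1], [0, 0, 0.4, 0, 0, 0, -1], [0, 0, 0.4, 0, 0, 0, -1], [0, 0, 0.4, 0, 0, 0, -1], [0, 0, 0.3, 0, 0, 0, -1], [0, 0, 0.25, 0, 0, 0, -1], [0, 0, 0.1, 0, 0, 0, -1], [0, 0, 0, 0, 0, 0, -1]]])

```text
clock: 57.5
tool_pos: [0.6298, 0.1643, 0.1872]
eef_rot: [[-0.946, 0.325, -0.0], [0.325, 0.946, 0.0], [0.0, 0.0, -1.0]]
force: [0.5, 0.3, -1.7]
grip_width: 0.0141
gripper_force: 88.4
```

move_arm(deltas=[[[0, 0, 0.06, 0, 0, 0, -1], [0, 0, 0.06, 0, 0, 0, -1], [0, 0, 0.06, 0, 0, 0, -1], [0, 0, 0, 0, 0, 0, -1], [0, 0, 0, 0, 0, 0, -1]]])

```text
clock: 58.12
tool_pos: [0.6298, 0.1643, 0.1783]
eef_rot: [[-0.946, 0.325, 0.0], [0.325, 0.946, 0.0], [-0.0, 0.0, -1.0]]
force: [-0.1, -0.2, -1.9]
grip_width: 0.0141
gripper_force: 88.4
```

move_arm(deltas=[[[0, 0, 0.09, 0, 0, 0, -1], [0, 0, 0.09, 0, 0, 0, -1], [0, 0, 0.09, 0, 0, 0, -1], [0, 0, 0, 0, 0, 0, -1], [0, 0, 0, 0, 0, 0, -1]]])

```text
clock: 58.75
tool_pos: [0.6303, 0.1645, 0.1663]
eef_rot: [[-0.946, 0.325, 0.002], [0.325, 0.946, 0.0], [-0.002, 0.001, -1.0]]
force: [-0.9, -0.4, 6.3]
grip_width: 0.0141
gripper_force: 89.7
```

move_arm(deltas=[[[0, 0, 0.03, 0, 0, 0.5, -1], [0, 0, 0, 0, 0, 0.9, -1], [0, 0, 0, 0, 0, 0.9, -1], [0, 0, 0, 0, 0, 0.9, -1], [0, 0, 0, 0, 0, 0.9, -1], [0, 0, 0, 0, 0, 0.9, -1], [0, 0, 0, 0, 0, 0.9, -1], [0, 0, 0, 0, 0, 0.9, -1]]])

```text
clock: 59.75
tool_pos: [0.6311, 0.1642, 0.1653]
eef_rot: [[-0.214, 0.977, 0.004], [0.977, 0.214, -0.0], [-0.001, 0.004, -1.0]]
force: [-0.6, -0.5, 7.9]
grip_width: 0.0142
gripper_force: 89.8
```

move_arm(deltas=[[[0, 0, 0, 0, 0, 0.65, -1], [0, 0, 0, 0, 0, 0, -1], [0, 0, 0, 0, 0, 0, -1]]])

```text
clock: 60.12
tool_pos: [0.63, 0.1642, 0.1652]
eef_rot: [[-0.122, 0.993, 0.002], [0.993, 0.122, -0.0], [-0.0, 0.002, -1.0]]
force: [-1.9, -0.5, 8.7]
grip_width: 0.0141
gripper_force: 90.0
```

move_arm(deltas=[[[0, 0, -0.04, 0, 0, 0, -1], [0, 0, 0, 0, 0, 0, 0.2], [0, 0, 0, 0, 0, 0, 0.2], [0, 0, 0, 0, 0, 0, 0.2], [0, 0, -0.4, 0, 0, 0, 0.2], [0, 0, -0.8, 0, 0, 0, 0.2], [0, 0, -0.9, 0, 0, 0, 0.2], [0, 0, 0, 0, 0, 0, 0.2]]])

```text
clock: 61.12
tool_pos: [0.632, 0.1647, 0.2747]
eef_rot: [[-0.122, 0.993, 0.008], [0.993, 0.122, 0.001], [0.0, 0.008, -1.0]]
force: [-0.3, 0.0, -0.5]
grip_width: 0.0513
gripper_force: 0.0
```

```bash
python3 plan.py 500,-250,280,98; python3 lk.py
```

```text
now [632.  164.7 274.7] 96.99 tilt [0.008  0.0014] w 0.0513 F [-0.3  0.  -0.5] t 61.1
-> (500.0, -250.0, 280.0, 98.0) turn -0.12 shift [-7.85 -3.77 -0.11] q6~ 55
top trap capbar 166 0.1613 [510.6 150.1] [17.8 59.7] -55.1
top a capbar 356 0.1618 [524.7  29.9] [62.5 64.2] -2.3
top a cartbar 170 0.1919 [525.2  30.2] [15.9 60.1] -28.8
top b capbar 252 0.1613 [627.9 158.1] [48.4 65.7] -15.9
top b cartbar 94 0.1916 [631. 153.] [17.8 34.8] -88.1
top c capbar 338 0.1617 [643.   44.6] [62.9 64.2] -0.7
top c cartbar 174 0.1914 [643.2  45.8] [17.4 59.4] -43.7
scene trap capbar 205 0.1608 [513.1 150.5] [20.2 57.9] -57.3
scene a capbar 255 0.1618 [542.   35.1] [40.4 53.5] -53.8
scene a cartbar 164 0.1908 [528.4  30.8] [20.7 61. ] -27.9
scene b capbar 387 0.1615 [644.3 172.6] [37.4 64.7] -62.9
scene b cartbar 237 0.1908 [632.  166.9] [20.  60.2] -84.1
scene c capbar 359 0.1616 [657.9  52.6] [42.3 63.6] -59.3
scene c cartbar 216 0.1904 [645.5  45.7] [18.9 60. ] -40.2
```

Move the arm aside for a last unobstructed check.

move_arm(deltas=[[[-0.5, -0.25, 0, 0, 0, 0, 0.2], [-0.8, -0.38, 0, 0, 0, 0, 0.2], [-0.8, -0.38, 0, 0, 0, 0, 0.2], [-0.8, -0.38, 0, 0, 0, 0, 0.2], [-0.8, -0.38, 0, 0, 0, 0, 0.2], [-0.8, -0.38, 0, 0, 0, 0, 0.2], [-0.8, -0.38, 0, 0, 0, 0, 0.2], [-0.8, -0.38, 0, 0, 0, 0, 0.2]]])

```text
clock: 62.22
tool_pos: [0.5209, -0.1569, 0.2681]
eef_rot: [[-0.122, 0.993, -0.003], [0.993, 0.122, 0.002], [0.002, -0.003, -1.0]]
force: [-0.1, 0.4, -0.2]
grip_width: 0.0513
gripper_force: 0.0
```

```bash
python3 lk.py | grep -v "[abc] capbar"
python3 - <<'E'
from fit import *
for n in("top","scene"):
    z=snap(n);cv2.imwrite(f"pics/end_{n}.png",z[0][:,:,::-1])
    W=cloud(z);ok=(z[1]>0)&(np.hypot(W[...,0]-.475,W[...,1]-.367)<.03)
    for lo,hi in((.074,.09),(.14,.17),(.19,.21),(.212,.24)):
        P=W[ok&(W[...,2]>lo)&(W[...,2]<hi)]
        if len(P): print(n,lo,len(P),P.mean(0).round(4),P[:,2].max().round(4))
E
```

```text
top trap capbar 167 0.1615 [510.6 149.9] [17.5 59.6] -54.3
top a cartbar 170 0.1921 [525.1  30. ] [15.8 59.8] -28.4
top b cartbar 174 0.1915 [629.2 165.5] [17.  59.7] -81.8
top c cartbar 175 0.1911 [642.8  44.9] [16.8 59.6] -41.9
scene trap capbar 205 0.1608 [513.  150.4] [20.1 58. ] -55.6
scene a cartbar 183 0.1906 [528.2  30.7] [20.  59.9] -29.7
scene b cartbar 240 0.1908 [632.1 166.3] [20.8 60.1] -81.5
scene c cartbar 217 0.1907 [645.8  45.9] [19.3 59.6] -40.3
top 0.074 191 [0.4734 0.3629 0.0801] 0.086
top 0.14 34 [0.4735 0.3578 0.156 ] 0.1696
top 0.19 24 [0.475  0.3575 0.1997] 0.21
top 0.212 73 [0.4752 0.3635 0.2195] 0.2254
scene 0.074 283 [0.479  0.3678 0.0794] 0.0899
scene 0.14 105 [0.4844 0.3665 0.1553] 0.1697
scene 0.19 80 [0.4845 0.3669 0.2003] 0.2098
scene 0.212 85 [0.4804 0.3656 0.219 ] 0.2232
```

View pics/end_scene.png

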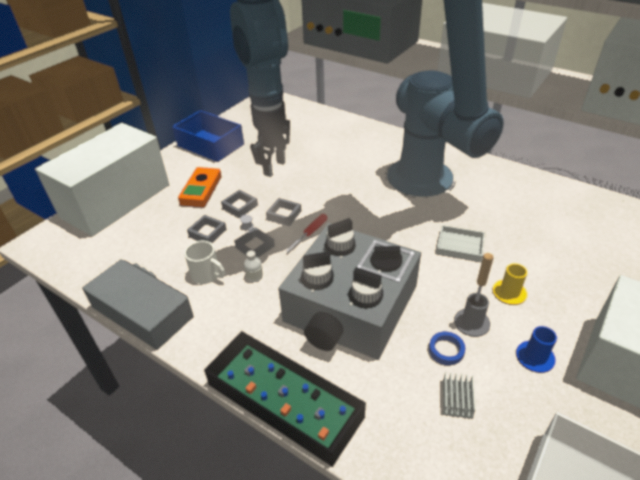

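All four parts sit in their mouths, turned about 60–64° from the slots. The brush stands in its stand at (475,300), and the bench items are in place. Handing in.

```bash
python3 -c "
from cell import robot;print(robot.sign_off())"
```

```text
the job is handed in; nothing more can be done
None
```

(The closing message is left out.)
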